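Refit the dust extractor's filters and start it

ROBOT

A 6-joint arm with a two-finger parallel gripper is mounted at the origin on the work surface. World frame = base frame: x ahead of the robot, y to its left, z up, the work surface at z = 0. Lengths are in m, angles in rad, forces in N, time in s.
With the tool pointing down it reaches from about 0.375 to 0.975 m from the base axis. Payload 3.8 kg.
Tool frame: the origin (TCP) lies midway between the tips of the shut fingers; the grasp point (between the pads) lies 19 mm behind it; z points along the fingers, y is the line along which they close (so a half turn about z gives the same grasp; the last joint's range is limited). The gripper opens to 85 mm and grips with 20 to 120 N. Pads are 22 mm wide; open, the fingers measure 114 mm over their backs; the gripper's body (76 mm by 85 mm) begins 54 mm behind the grasp point. The pads swing forward as they close: fully open they stand 13 mm farther back than shut.
Start: joints at [1.262, 0.264, 1.604, -0, 1.274, -0.037], TCP at [0.181, 0.65, 0.231] pointing down, gripper open.
Joint ranges: [-2.63, 2.63], [-0.94, 2.18], [0.31, 2.57], [-1.31, 4.45], [0, 2.66], [-2.55, 2.55]. Speed limits (rad/s): [2.57, 2.57, 3.14, 3.14, 3.14, 3.14].

INTERFACE

Orientations are given as a rotation vector (axis times angle).
In Python, from workcell import * gives the robot as it stands. The module is installed in compiled form; this text tells all that it offers.
- The arm moves only by the tool apply_moves, never from a script. Its arguments are lists of equal length, an entry for each row: "fingers": the opening, from 0 (shut) to 1 (fully open); "travel": the shift along the tool's x, y, z normalised to -1 to 1, where 1 is 0.05 m, a list of three; "rotation": the turn, a rotation vector about the tool's x, y, z normalised to -1 to 1, where 1 is 6 degrees, a list of three. In form: {"fingers": [fingers, ...], "travel": [[dx, dy, dz], ...], "rotation": [[ax, ay, az], ...]}. A call has 1 to 12 rows; each row shifts and turns the commanded pose from where the row before left it, along the tool's axes as they then stand; what a row does not reach is not made up. A row lasts 1/10 s, in which the tool goes at most 50 mm and 8.59 degrees, less where a joint would pass 70% of its speed; a pose out of reach is approached as far as the arm can. A call with a number of a shift or a turn outside -1 to 1 is refused whole. A call with a gripper value outside its range is refused whole. The fingers move at their own pace and stop on an object; "newtons" is the grip in N (left out, the last holds). Time passes only in rows, so rows that do not move let the fingers close. It gives the time, the measured TCP pose, the force, the opening and the grip force at its end, in the units of the state.
- read_state(): the state, without advancing time (a new reading comes with each control period).
- read_camera(name): name is "scene" or "side" or "wrist"; returns a dict with "image" (384x512x3 uint8, red, green, blue), "fx", "fy", "cx", "cy" (pixels), "extrinsics" (4x4, takes a point from world to camera coordinates). Camera axes: x right, y down, z forward; pixel columns grow to the right and rows downward; lengths in m; the calibration is good to about 2 mm. A picture is of the moment at which its call begins. There is no depth.
- finish_job(): hands the job in; it is judged then, once.
Trained networks look in the newest picture that a camera, given by its name, has taken for a name from the list of things; names that differ only in an ending like _2 or _b are one class to them, and where a whole thing is asked for, a point or a joint stands for the part that bears it (a point fixed in the world has none). Each returns a list of dicts, best first, with "p" (0 to 1); they miss things now and then, are a little off and sometimes report something else, mostly with a low value. They report only what shows in the picture. A call takes as long as a camera call. They do not tell look-alikes from the thing itself.
- regions_of(camera, name): "mask" (384x512 bool, what is visible of it) and "bbox" ([left, top, width, height] in pixels, round what is visible of it).
- tip_of(camera, name): "location" ([column, row] in pixels: a listed point, or the origin of a listed thing).
The state is a dict: "time": time; "q": joint angles; "joint_vel": joint speeds; "joint_torque": joint torques, N m; "tool_pos": TCP position; "tcp_rot": TCP orientation; "wrist_force": force on the tool from outside, world axes, zero at the start; "torque": the same for the moment, N m; "width": opening from 0.0 (shut) to 1.0 (fully open); "grip_force": force on a finger pad.
Only numpy, scipy, OpenCV 4.12 (cv2) and the standard library are available. Lean on these libraries where they do the work, as an engineer would, in place of code of your own. Each camera call takes 0.05 s, during which the arm holds its last target. There are 200 camera calls.

TASK

Rebuild the filter stack of the bench dust extractor: in its open drawer, lay the flat spacer screen on the fine filter and set the full-size coarse filter on top of it, each put down flat, not dropped. Then slide the drawer gently fully home, and only then twist the start switch clockwise to its stop, hold it there for about a second, and let go so that it springs back. Leave the airflow knob as it is set and the things lying around the extractor where they are.

Things in the scene. Friction and masses are not known exactly. Their poses are not given: they have to be found in the camera images.
- extractor: bench dust extractor, fixed blue steel housing, 280 deep (x) x 250 wide (y). Origin: middle of its front face at bench level; x points into the housing, away from the operator, y left along the front. Deck 150 mm above the bench for 160 mm behind the front face, then a blower hump to 220 mm with a tube arm at left rear. The drawer opening is 124 mm high. Red stop button on deck at x 30, y 85
- drawer (a joint): filter drawer, slides out along the extractor's -x: 0 = home, grows as it opens (m), end 0.165; starts 0.155 to 0.165 open. Slides with 1.5 to 3 N, stays where left. Front plate 10 mm thick, 214 wide, 19 to 119 mm above the bench; its rear face meets the housing's front when home. Tray inside: 144 (x) x 194 (y), walls 5 thick, tops 82 mm above the bench
- fine_top (a point): centre of the top of the fine filter (pleated paper in a wooden frame) that already lies in the drawer and fills its tray; moves with the drawer, axes as the extractor's; 60 mm above the bench. The tray walls rise 22 mm above this point. With the drawer fully home it is 77 mm behind the housing's front face
- drawer_bar (a point): middle of the drawer's handle, a round steel bar 10 mm thick and 100 long along y, 95 mm above the bench, its axis 24 mm in front of the front plate; the drawer can be closed by pushing on this bar
- spacer: spacer screen (the separator): flat aluminium grid 130 (x) x 180 (y) x 8 thick, no handle, 140 to 280 g. Origin: centre of its underside. A middle bar 10 wide runs along its y through the centre; on each side of it, at the centre, is an open hand-hold 51 (x) x 60 (y): pinch the bar along x. The outer cells carry wire mesh. Same either way round
- coarse: full-size coarse filter: flat cassette 130 (x) x 180 (y) x 20 thick, aluminium frame, wire mesh over grey fleece, 245 to 490 g. Origin: centre of its underside. A steel strap handle 10 wide (x), 80 long (y) bridges its centre; strap top 42 mm, underside 36 mm above the origin, legs at both ends. Same either way round
- start_switch (a joint): angle of the start switch (rad): 0 = at rest, grows clockwise seen from above, stop at 1.05 (60 deg). A spring drives it back to 0 when released; 0.06 N m at rest, 0.19 N m at the stop
- start_grip (a point): on the start switch's vertical axis at grip height, 182 mm above the bench; at x 40, y -60 of the extractor. Black plastic bar handle 46 long x 11 wide, from 162 to 190 mm above the bench, on a round boss (46 wide, top at 162) and square plate (56, top 154). At rest the bar lies along the extractor's x; the point's axes turn with it, x along the bar
- airflow_pointer (a point): tip of the pointer line on the airflow knob, 14 mm from its axis: a round black knob 34 wide and 16 tall on the deck at x 75, y 60 of the extractor; its setting is not to be changed
- spare: bystander: coarse filter of the same make for a smaller machine, 90 x 110 x 20 with a strap handle 60 long; does not belong in this drawer
- tin: bystander: steel tin, 84 wide, 110 tall, upright
- hammer: bystander: hammer 260 long, lying
- screwdriver: bystander: screwdriver 200 long, lying
Things that resemble listed ones, but are neither listed nor needed, are in the scene too. Leave any red look-alike of the coarse alone.

How it is judged:
By the outcome, as a careful person would: the job done as asked, in the order asked, and still so for the second after the job is handed in, with the robot touching nothing.
It also fails if it takes over 72 s, if anything falls off the work surface, if the arm or the gripper's body presses on something with over 40 N, if the wrist force passes 120 N, or if a joint passes its speed limit or range.

## Working session

There is one attempt and no reset: what is moved stays moved. The work goes in short steps, Python scripts to look and compute and a tool call to move; the robot and the scene stay as the last step left them, time stands still between calls to the robot, and variables do not carry over. Pictures are saved under pics/ and viewed, at most 10 in all, crops included, and the job is handed in when it is done.

Besides the shell and the picture viewer there is one more tool, called by a JSON object that holds its "fn" and its "kwargs", one argument or row to a line. apply_moves: Moves the arm, as the interface text tells. Scaled input: -1 to 1 covers 0.05 m each way for a shift and 6 degrees each way for a turn. Its arguments: {"type":"object","properties":{"fingers":{"type":"array","items":{"type":"number"}},"travel":{"type":"array","items":{"type":"array","items":{"type":"number"}}},"rotation":{"type":"array","items":{"type":"array","items":{"type":"number"}}},"newtons":{"type":"number"}},"required":["fingers","travel","rotation"]}

```bash
mkdir -p pics
cat > h.py <<'E'
from workcell import *
import numpy as np, cv2
from scipy.spatial.transform import Rotation as R
def ray(c,uv):
    E=np.array(c["extrinsics"]);d=np.array([(uv[0]-c["cx"])/c["fx"],(uv[1]-c["cy"])/c["fy"],1.])
    o=-E[:3,:3].T@E[:3,3];d=E[:3,:3].T@d;return o,d/np.linalg.norm(d)
def at_z(c,uv,z):
    o,d=ray(c,uv);return o+d*(z-o[2])/d[2]
def proj(c,p):
    E=np.array(c["extrinsics"]);q=E[:3,:3]@np.array(p)+E[:3,3]
    return np.array([c["fx"]*q[0]/q[2]+c["cx"],c["fy"]*q[1]/q[2]+c["cy"]])
def tri(obs):
    A=np.zeros((3,3));b=np.zeros(3)
    for c,uv in obs:
        o,d=ray(c,uv);P=np.eye(3)-np.outer(d,d);A+=P;b+=P@o
    x=np.linalg.solve(A,b)
    return x,[float(np.hypot(*(proj(c,x)-uv)).round(1)) for c,uv in obs]
def save(c,n): cv2.imwrite("pics/"+n,c["image"][...,::-1])
E
cat > a.py <<'E'
from h import *
np.set_printoptions(precision=3,suppress=True)
C={n:read_camera(n) for n in("scene","side","wrist")}
im=np.vstack([C["scene"]["image"],C["side"]["image"]])
cv2.imwrite("pics/1.png",C["scene"]["image"][...,::-1]);cv2.imwrite("pics/2.png",C["side"]["image"][...,::-1])
cv2.imwrite("pics/3.png",C["wrist"]["image"][...,::-1])
for n in C:
    E=C[n]["extrinsics"];print(n,C[n]["fx"],-np.array(E)[:3,:3].T@np.array(E)[:3,3])
    for k in ["extractor","fine_top","drawer_bar","spacer","coarse","start_grip","airflow_pointer","spare"]:
        print(n,k,[(np.round(t["location"]).tolist(),round(t["p"],2)) for t in tip_of(n,k)])
print(read_state())
E
python3 a.py
```

```text
scene 393.1947144765832 [ 1.07  -1.013  0.994]
scene extractor [([168.0, 330.0], 0.59), ([283.0, 229.0], 0.57)]
scene fine_top [([266.0, 208.0], 0.57)]
scene drawer_bar [([240.0, 196.0], 0.63)]
scene spacer [([265.0, 162.0], 0.61)]
scene coarse [([100.0, 310.0], 0.86), ([178.0, 262.0], 0.68), ([206.0, 212.0], 0.58)]
scene start_grip [([289.0, 206.0], 0.46)]
scene airflow_pointer [([315.0, 193.0], 0.51)]
scene spare [([167.0, 328.0], 0.63)]
side 478.2756146704774 [-0.157  1.161  1.14 ]
side extractor [([238.0, 211.0], 0.76)]
side fine_top [([253.0, 206.0], 0.74)]
side drawer_bar [([276.0, 212.0], 0.91), ([257.0, 168.0], 0.58), ([175.0, 266.0], 0.37)]
side spacer []
side coarse [([313.0, 234.0], 0.77), ([369.0, 167.0], 0.76)]
side start_grip [([237.0, 164.0], 0.38)]
side airflow_pointer [([206.0, 177.0], 0.56)]
side spare []
wrist 266.3965037291073 [0.114 0.669 0.372]
wrist extractor []
wrist fine_top []
wrist drawer_bar []
wrist spacer []
wrist coarse []
wrist start_grip []
wrist airflow_pointer []
wrist spare []
{'time': 1.35, 'q': array([ 1.262,  0.264,  1.604, -0.   ,  1.274, -0.037]), 'joint_vel': array([-0.001, -0.   , -0.001,  0.001,  0.   , -0.001]), 'joint_torque': array([  0.001, -51.506, -36.771,  -0.   ,   0.001,   0.   ]), 'tool_pos': array([0.181, 0.65 , 0.231]), 'tcp_rot': array([0.426, 3.113, 0.   ]), 'wrist_force': array([-0.573,  0.297, -0.759]), 'torque': array([ 0.063,  0.036, -0.014]), 'grip_force': 0.0, 'width': 0.9968844663282298}
```

View pics/1.png

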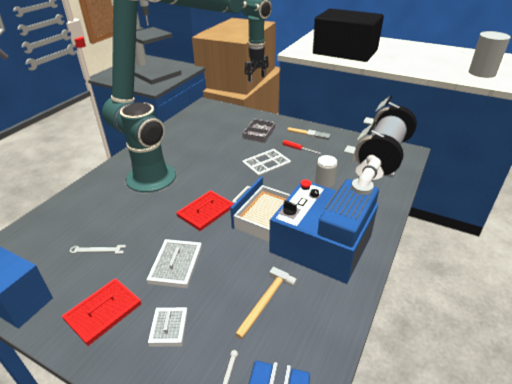

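View pics/2.png

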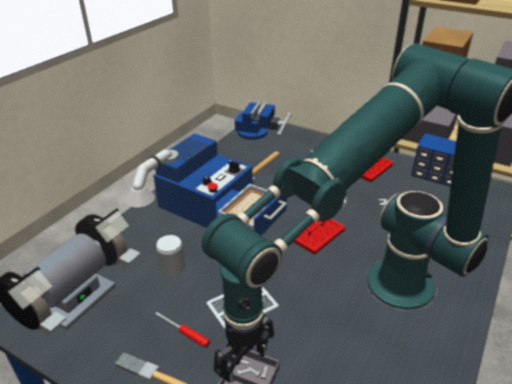

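The scene view shows the drawer (262,205), open towards the robot, and the spacer at (266,161). Four things look like the coarse filter: the white cassette at (175,262), the small white one at (168,326), which is the spare, and red look-alikes at (206,210) and (103,310). The full-size white one at (175,262) fits the description. In the side view the arm hides it.

```bash
cat > b.py <<'E'
from h import *
np.set_printoptions(precision=3,suppress=True)
s=read_camera("scene");d=read_camera("side")
for n in ["spacer","coarse","spare"]:
    for r in regions_of("scene",n):
        m=r["mask"].astype(np.uint8);ys,xs=np.nonzero(m)
        P=np.array([at_z(s,(x,y),.008 if n=="spacer" else .02)[:2] for x,y in zip(xs,ys)],np.float32)
        (c,wh,a)=cv2.minAreaRect(P);print(n,round(r["p"],2),r["bbox"],np.array(c),np.array(wh),a,"box px centre",xs.mean(),ys.mean(), "rgb",s["image"][ys,xs].mean(0))
print("bar",tri([(s,tip_of("scene","drawer_bar")[0]["location"]),(d,tip_of("side","drawer_bar")[0]["location"])]))
for n in ["fine_top","start_grip","airflow_pointer"]:
    a=tip_of("scene",n)[0]["location"];b=tip_of("side",n)[0]["location"]; print(n,tri([(s,a),(d,b)]))
i=s["image"][225:355,60:220,::-1];cv2.imwrite("pics/c1.png",cv2.resize(i,None,fx=4,fy=4,interpolation=cv2.INTER_CUBIC))
E
python3 b.py
```

```text
spacer 0.91 [244.2, 148.9, 45.1, 29.0] [0.4   0.326] [0.186 0.141] 63.34198760986328 box px centre 266.2558983666062 162.38656987295826 rgb [197.682 201.907 196.907]
coarse 0.91 [59.2, 276.2, 79.7, 72.6] [ 0.333 -0.608] [0.186 0.149] 77.75106048583984 box px centre 101.00259547645533 311.6232851316277 rgb [232.83   56.389  52.233]
coarse 0.86 [175.7, 190.3, 56.7, 40.9] [ 0.349 -0.093] [0.193 0.146] 76.95295715332031 box px centre 204.2464846980976 210.6294458229942 rgb [227.448  51.565  47.76 ]
coarse 0.56 [149.3, 237.8, 52.0, 51.5] [ 0.41  -0.362] [0.139 0.196] 19.45180892944336 box px centre 174.63109919571045 263.8316353887399 rgb [202.81  207.609 202.329]
spare 0.83 [147.7, 307.3, 41.0, 37.5] [ 0.539 -0.563] [0.098 0.121] 27.523523330688477 box px centre 167.73150266971777 327.36536994660565 rgb [209.136 213.449 210.407]
spare 0.28 [314.3, 155.1, 24.2, 33.6] [0.668 0.365] [0.088 0.239] 14.816522598266602 box px centre 325.5885416666667 171.58506944444446 rgb [158.717 157.859 152.686]
bar (array([ 0.475, -0.021,  0.088]), [1.6, 1.7])
fine_top (array([ 0.585, -0.043,  0.064]), [0.0, 0.0])
start_grip (array([ 0.699, -0.108,  0.176]), [0.3, 0.2])
airflow_pointer (array([0.747, 0.04 , 0.192]), [5.2, 4.9])
```

View pics/c1.png

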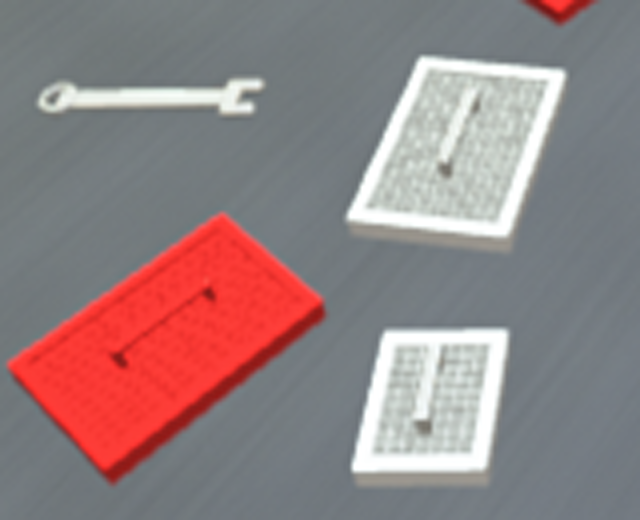

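The crop confirms it. The white cassette at (174,263) is full size, about 139×196 mm, while the one at (168,327) is about 98×121 mm (the spare) and the red ones are look-alikes to leave. Next I move to hover over the spacer.

```bash
cat > plan.py <<'E'
from h import *
import sys,json
# plan.py x y z yawdeg(tool y angle) nrows fingers
def plan(x,y,z,yaw,n,f):
    st=read_state();p=st["tool_pos"].copy();Rm=R.from_rotvec(st["tcp_rot"])
    a=np.deg2rad(yaw);ty=np.array([np.cos(a),np.sin(a),0]);tz=np.array([0,0,-1.])
    T=R.from_matrix(np.c_[np.cross(ty,tz),ty,tz])
    T0=np.array([x,y,z]);t=[];r=[]
    for i in range(n):
        k=1/(n-i);v=np.round(Rm.inv().apply((T0-p)*k)/.05,2);w=np.round((Rm.inv()*T).as_rotvec()*k/np.deg2rad(6),2)
        p=p+Rm.apply(v*.05);Rm=Rm*R.from_rotvec(w*np.deg2rad(6));t.append((v+0).tolist());r.append((w+0).tolist())
    assert np.abs(t).max()<=1 and np.abs(r).max()<=1,(np.abs(t).max(),np.abs(r).max())
    print("time",round(st["time"],2),"q",st["q"].round(2),"pos",st["tool_pos"].round(4))
    for i in range(0,n,12): print(json.dumps({"fingers":[f]*len(t[i:i+12]),"travel":t[i:i+12],"rotation":r[i:i+12]}).replace(" ",""))
a=list(map(float,sys.argv[1:]));plan(*a[:4],int(a[4]),a[5])
E
python3 plan.py .4 .326 .2 -26.7 18 .6
```

```text
time 2.0 q [ 1.26  0.26  1.6  -0.    1.27 -0.04] pos [0.1812 0.6502 0.2313]
{"fingers":[0.6,0.6,0.6,0.6,0.6,0.6,0.6,0.6,0.6,0.6,0.6,0.6],"travel":[[-0.33,-0.28,0.03],[-0.36,-0.25,0.04],[-0.38,-0.21,0.03],[-0.4,-0.17,0.04],[-0.41,-0.13,0.03],[-0.42,-0.09,0.04],[-0.43,-0.05,0.03],[-0.44,-0.01,0.04],[-0.43,0.03,0.03],[-0.43,0.08,0.04],[-0.42,0.12,0.03],[-0.41,0.16,0.04]],"rotation":[[0.0,0.0,0.94],[0.0,0.0,0.94],[0.0,0.0,0.94],[0.0,0.0,0.94],[0.0,0.0,0.94],[0.0,0.0,0.93],[0.0,0.0,0.94],[0.0,0.0,0.93],[0.0,0.0,0.94],[0.0,0.0,0.93],[0.0,0.0,0.94],[0.0,0.0,0.93]]}
{"fingers":[0.6,0.6,0.6,0.6,0.6,0.6],"travel":[[-0.39,0.2,0.03],[-0.37,0.23,0.04],[-0.34,0.27,0.03],[-0.31,0.3,0.04],[-0.28,0.33,0.03],[-0.25,0.35,0.04]],"rotation":[[0.0,0.0,0.94],[0.0,0.0,0.93],[0.0,0.0,0.94],[0.0,0.0,0.93],[0.0,0.0,0.94],[0.0,0.0,0.93]]}
```

{"fn": "apply_moves", "kwargs": {
  "fingers": [0.6, 0.6, 0.6, 0.6, 0.6, 0.6, 0.6, 0.6, 0.6, 0.6, 0.6, 0.6],
  "travel": [
    [-0.33, -0.28, 0.03],
    [-0.36, -0.25, 0.04],
    [-0.38, -0.21, 0.03],
    [-0.4, -0.17, 0.04],
    [-0.41, -0.13, 0.03],
    [-0.42, -0.09, 0.04],
    [-0.43, -0.05, 0.03],
    [-0.44, -0.01, 0.04],
    [-0.43, 0.03, 0.03],
    [-0.43, 0.08, 0.04],
    [-0.42, 0.12, 0.03],
    [-0.41, 0.16, 0.04]
  ],
  "rotation": [
    [0, 0, 0.94],
    [0, 0, 0.94],
    [0, 0, 0.94],
    [0, 0, 0.94],
    [0, 0, 0.94],
    [0, 0, 0.93],
    [0, 0, 0.94],
    [0, 0, 0.93],
    [0, 0, 0.94],
    [0, 0, 0.93],
    [0, 0, 0.94],
    [0, 0, 0.93]
  ]
}}

```text
time: 3.2
tool_pos: [0.3278, 0.4334, 0.2105]
tcp_rot: [2.087, 2.349, 0.001]
wrist_force: [0.8, -1.2, -0.6]
width: 0.597
grip_force: 0.0
```

{"fn": "apply_moves", "kwargs": {
  "fingers": [0.6, 0.6, 0.6, 0.6, 0.6, 0.6, 0.6],
  "travel": [
    [-0.39, 0.2, 0.03],
    [-0.37, 0.23, 0.04],
    [-0.34, 0.27, 0.03],
    [-0.31, 0.3, 0.04],
    [-0.28, 0.33, 0.03],
    [-0.25, 0.35, 0.04],
    [0, 0, 0]
  ],
  "rotation": [
    [0, 0, 0.94],
    [0, 0, 0.93],
    [0, 0, 0.94],
    [0, 0, 0.93],
    [0, 0, 0.94],
    [0, 0, 0.93],
    [0, 0, 0]
  ]
}}

```text
time: 3.9
tool_pos: [0.4008, 0.3243, 0.1997]
tcp_rot: [2.676, 1.644, -0.0]
wrist_force: [-0.6, 0.2, 0.4]
width: 0.602
grip_force: 0.0
```

```bash
cat > look.py <<'E'
from h import *
import sys
np.set_printoptions(precision=4,suppress=True)
# look.py png thing z_of_outline ... : wrist picture, origin + region rect at height
w=read_camera("wrist");save(w,sys.argv[1]);st=read_state()
print("t",round(st["time"],2),"pos",st["tool_pos"],"rot",st["tcp_rot"],"F",st["wrist_force"],"w",round(st["width"],3),"cam",np.array(-np.array(w["extrinsics"])[:3,:3].T@np.array(w["extrinsics"])[:3,3]))
for n,z in zip(sys.argv[2::2],sys.argv[3::2]):
    for t in tip_of("wrist",n): print(n,"tip",np.round(t["location"],1),round(t["p"],2),"at z",z,at_z(w,t["location"],float(z)))
    for r in regions_of("wrist",n)[:2]:
        ys,xs=np.nonzero(r["mask"]);P=np.array([at_z(w,q,float(z))[:2] for q in zip(xs,ys)],np.float32)
        c,wh,a=cv2.minAreaRect(P);print(" rect",round(r["p"],2),np.round(r["bbox"]),np.array(c),np.array(wh),round(a,2))
E
python3 look.py w1.png spacer 0.008
```

```text
t 3.95 pos [0.4003 0.3254 0.1998] rot [-2.6747 -1.6475  0.    ] F [0.1523 0.3658 0.2256] w 0.601 cam [0.4325 0.3865 0.3417]
spacer tip [252.1 166.9] 0.95 at z 0.008 [0.3973 0.3394 0.008 ]
 rect 0.87 [197.  96. 108. 140.] [0.3949 0.3337] [0.1799 0.1316] 62.53
```

View pics/w1.png

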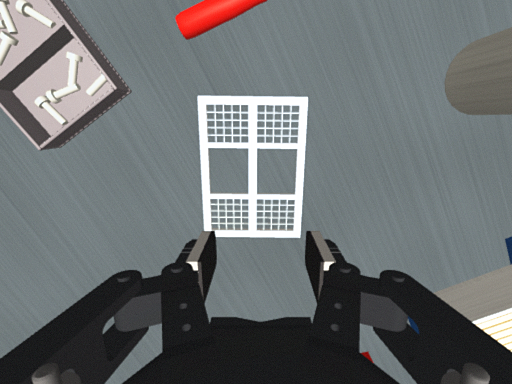

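The wrist view shows the spacer whole: corners near (198,96), (308,96), (301,238) and (205,238), with its middle bar at column 252. I combine this with the scene view to get its height.

```bash
cat > c.py <<'E'
from h import *
np.set_printoptions(precision=4,suppress=True)
w=read_camera("wrist");s=read_camera("scene")
a=tip_of("wrist","spacer")[0]["location"];b=tip_of("scene","spacer")[0]["location"]
print("tri",tri([(w,a),(s,b)]))
P=np.array([at_z(w,q,.008) for q in [(198,96),(308,96),(301,238),(205,238)]]);print(P,P.mean(0))
print(np.linalg.norm(np.diff(P,axis=0),axis=1))
d=P[0]-P[3]+P[1]-P[2];print(np.degrees(np.arctan2(d[1],d[0])))
print(proj(w,read_state()["tool_pos"]))
for z in [.2]: print(proj(w,[.4003,.3254,0]))
r=regions_of("scene","spacer")[0];ys,xs=np.nonzero(r["mask"]);h=cv2.convexHull(np.c_[xs,ys]);print("scene hull",cv2.approxPolyDP(h,4,True)[:,0].tolist())
E
python3 c.py
```

```text
tri (array([0.3982, 0.3391, 0.001 ]), [4.0, 1.1])
[[0.3774 0.4453 0.008 ]
 [0.4934 0.3873 0.008 ]
 [0.4112 0.2245 0.008 ]
 [0.294  0.2832 0.008 ]] [0.394  0.3351 0.008 ]
[0.1297 0.1823 0.1311]
62.98298514994818
[259.1834 243.0555]
[260.8225 175.4736]
scene hull [[289, 161], [258, 175], [243, 163], [271, 150]]
```

```bash
python3 plan.py .395 .336 .09 -27 5 .6
```

```text
time 4.3 q [ 0.64 -0.02  1.98  0.    1.18  1.1 ] pos [0.3995 0.3267 0.1998]
{"fingers":[0.6,0.6,0.6,0.6,0.6],"travel":[[0.03,-0.03,0.44],[0.02,-0.03,0.44],[0.03,-0.03,0.44],[0.02,-0.04,0.44],[0.03,-0.03,0.44]],"rotation":[[0.0,0.0,0.01],[0.0,0.0,0.01],[0.0,0.0,0.02],[0.0,0.0,0.01],[0.0,0.0,0.02]]}
```

{"fn": "apply_moves", "kwargs": {
  "fingers": [0.6, 0.6, 0.6, 0.6, 0.6, 0.6],
  "travel": [
    [0.03, -0.03, 0.44],
    [0.02, -0.03, 0.44],
    [0.03, -0.03, 0.44],
    [0.02, -0.04, 0.44],
    [0.03, -0.03, 0.44],
    [0, 0, 0]
  ],
  "rotation": [
    [0, 0, 0.01],
    [0, 0, 0.01],
    [0, 0, 0.02],
    [0, 0, 0.01],
    [0, 0, 0.02],
    [0, 0, 0]
  ]
}}

```text
time: 4.9
tool_pos: [0.393, 0.3342, 0.0865]
tcp_rot: [2.679, 1.64, -0.011]
wrist_force: [-1.4, -0.2, -0.5]
width: 0.598
grip_force: 0.0
```

```bash
python3 look.py w2.png spacer 0.008
```

```text
t 4.95 pos [0.3942 0.3349 0.0883] rot [ 2.6788  1.6405 -0.0063] F [-0.6266  0.6639  0.1485] w 0.601 cam [0.4256 0.3968 0.2282]
spacer tip [261.8 199.6] 0.78 at z 0.008 [0.3953 0.3358 0.008 ]
 rect 0.71 [180.  90. 165. 203.] [0.3949 0.3335] [0.1809 0.1305] 62.58
```

View pics/w2.png

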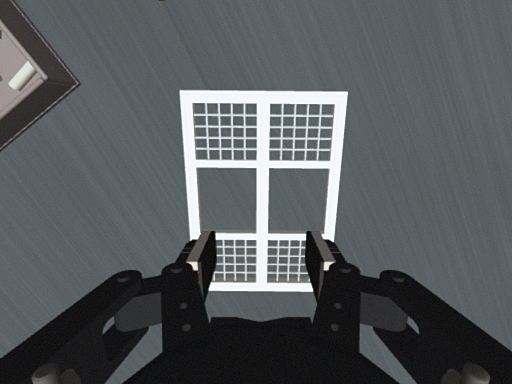

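The middle bar sits between the fingers at column 262, and both views agree on a centre of (0.395,0.335). I descend and grip.

```bash
python3 plan.py .395 .335 .004 -27.2 6 .6
```

```text
time 5.05 q [ 0.66  0.1   2.07 -0.    0.97  1.13] pos [0.3961 0.3361 0.0907]
{"fingers":[0.6,0.6,0.6,0.6,0.6,0.6],"travel":[[-0.01,0.0,0.29],[0.0,0.0,0.29],[-0.01,0.0,0.29],[0.0,0.0,0.29],[-0.01,-0.01,0.29],[0.0,0.0,0.28]],"rotation":[[0.0,0.0,0.0],[0.0,0.0,0.0],[0.0,0.0,0.01],[0.0,0.0,0.0],[0.0,0.0,0.01],[0.0,-0.01,0.0]]}
```

{"fn": "apply_moves", "kwargs": {
  "fingers": [0.6, 0.6, 0.6, 0.6, 0.6, 0.6, 0.6, 0.6],
  "travel": [
    [0, 0, 0.35],
    [0, 0, 0.35],
    [0, 0, 0.35],
    [0, 0, 0.3],
    [0, 0, 0.2],
    [0, 0, 0.1],
    [0, 0, 0.05],
    [0, 0, 0]
  ],
  "rotation": [
    [0, 0, 0.01],
    [0, 0, 0],
    [0, 0, 0],
    [0, 0, 0],
    [0, 0, 0],
    [0, 0, 0],
    [0, 0, 0],
    [0, 0, 0]
  ]
}}

```text
time: 5.85
tool_pos: [0.3961, 0.3358, 0.0053]
tcp_rot: [-2.681, -1.638, -0.001]
wrist_force: [-0.6, -0.1, -0.1]
width: 0.598
grip_force: 0.0
```

{"fn": "apply_moves", "kwargs": {
  "fingers": [0.3, 0, 0, 0, 0, 0],
  "travel": [
    [0, 0, 0],
    [0, 0, 0],
    [0, 0, 0],
    [0, 0, 0],
    [0, 0, 0],
    [0, 0, 0]
  ],
  "rotation": [
    [0, 0, 0],
    [0, 0, 0],
    [0, 0, 0],
    [0, 0, 0],
    [0, 0, 0],
    [0, 0, 0]
  ],
  "newtons": 60
}}

```text
time: 6.45
tool_pos: [0.396, 0.3358, 0.0054]
tcp_rot: [-2.681, -1.638, -0.001]
wrist_force: [-0.6, -1.4, 5.7]
width: 0.081
grip_force: 59.0
```

{"fn": "apply_moves", "kwargs": {
  "fingers": [0, 0, 0, 0, 0],
  "travel": [
    [0, 0, -0.1],
    [0, 0, -0.2],
    [0, 0, -0.3],
    [0, 0, -0.2],
    [0, 0, 0]
  ],
  "rotation": [
    [0, 0, 0],
    [0, 0, 0],
    [0, 0, 0],
    [0, 0, 0],
    [0, 0, 0]
  ]
}}

```text
time: 6.95
tool_pos: [0.3969, 0.3365, 0.0467]
tcp_rot: [-2.68, -1.638, -0.006]
wrist_force: [1.1, 0.2, -2.9]
width: 0.077
grip_force: 58.7
```

```bash
python3 look.py w3.png spacer 0.048
```

```text
t 7.0 pos [0.3964 0.336  0.0458] rot [-2.6806 -1.6378 -0.0036] F [-0.6338  1.0776 -2.7475] w 0.077 cam [0.4285 0.3981 0.189 ]
spacer tip [259.6 241.2] 0.67 at z 0.048 [0.3977 0.3384 0.048 ]
 rect 0.85 [130.  81. 262. 240.] [0.4054 0.3516] [0.141  0.1309] 62.8
```

View pics/w3.png

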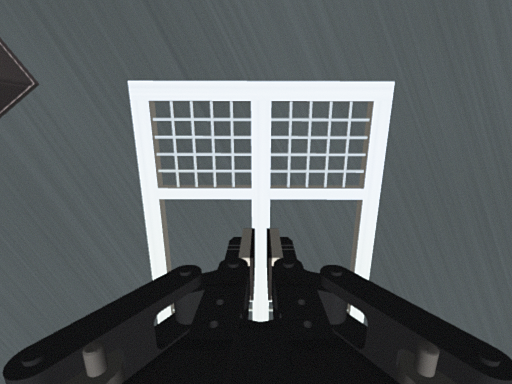

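The spacer is gripped in the middle, hangs level and weighs about 2.7 N. Next I find a hover pose from which the wrist camera sees the drawer past the held spacer.

```bash
cat >> h.py <<'E'
def hypo(w,st,p,yaw,tilt=0):
    M=np.eye(4);M[:3,:3]=R.from_rotvec(st["tcp_rot"]).as_matrix();M[:3,3]=st["tool_pos"]
    X=np.array(w["extrinsics"])@M
    a=np.deg2rad(yaw);ty=np.array([np.cos(a),np.sin(a),0]);tz=np.array([0,0,-1.])
    N=np.eye(4);N[:3,:3]=np.c_[np.cross(ty,tz),ty,tz]@R.from_euler("y",tilt,degrees=True).as_matrix();N[:3,3]=p
    c=dict(w);c["extrinsics"]=X@np.linalg.inv(N);return c
E
python3 - <<'E'
from h import *
np.set_printoptions(precision=0,suppress=True)
w=read_camera("wrist");st=read_state()
for p,t in [((.57,-.3,.28),0),((.57,-.3,.28),20),((.57,-.3,.28),-20),((.57,-.25,.3),20),((.5,-.3,.35),20),((.55,-.33,.3),25)]:
    c=hypo(w,st,p,-11,t);print(p,t,[proj(c,q) for q in [(.585,-.043,.06),(.475,-.021,.095),(.697,-.115,.182),(.666,-.059,.15),(.52,.05,.08),(.64,.03,.08)]])
E
```

```text
(0.57, -0.3, 0.28) 0 [array([229., -53.]), array([112., -75.]), array([382., -74.]), array([ 321., -123.]), array([ 140., -165.]), array([ 266., -169.])]
(0.57, -0.3, 0.28) 20 [array([237.,  53.]), array([151.,  37.]), array([349.,  27.]), array([302.,   6.]), array([179.,  -9.]), array([264., -11.])]
(0.57, -0.3, 0.28) -20 [array([ 211., -248.]), array([  10., -295.]), array([ 467., -258.]), array([ 374., -409.]), array([   8., -587.]), array([ 273., -605.])]
(0.57, -0.25, 0.3) 20 [array([244.,  91.]), array([163.,  80.]), array([352.,  84.]), array([308.,  57.]), array([189.,  34.]), array([270.,  32.])]
(0.5, -0.3, 0.35) 20 [array([280.,  70.]), array([212.,  58.]), array([384.,  56.]), array([343.,  36.]), array([232.,  19.]), array([304.,  17.])]
(0.55, -0.33, 0.3) 25 [array([248.,  63.]), array([173.,  47.]), array([349.,  33.]), array([307.,  18.]), array([197.,  10.]), array([272.,   9.])]
```

```bash
sed -i 's/def plan(x,y,z,yaw,n,f):/def plan(x,y,z,yaw,n,f,tilt=0):/; s/T=R.from_matrix(np.c_\[np.cross(ty,tz),ty,tz\])/T=R.from_matrix(np.c_[np.cross(ty,tz),ty,tz])*R.from_euler("y",tilt,degrees=True)/; s/plan(\*a\[:4\],int(a\[4\]),a\[5\])/plan(*a[:4],int(a[4]),*a[5:])/' plan.py
python3 plan.py .55 -.33 .3 -11 24 0 25
```

```text
time 7.15 q [ 0.66  0.17  2.1  -0.    0.87  1.13] pos [0.3951 0.3351 0.0442]
{"fingers":[0.0,0.0,0.0,0.0,0.0,0.0,0.0,0.0,0.0,0.0,0.0,0.0],"travel":[[-0.43,0.37,-0.21],[-0.44,0.36,-0.22],[-0.43,0.36,-0.23],[-0.44,0.35,-0.24],[-0.43,0.35,-0.25],[-0.43,0.34,-0.26],[-0.43,0.33,-0.26],[-0.43,0.33,-0.27],[-0.43,0.32,-0.28],[-0.43,0.32,-0.29],[-0.43,0.31,-0.3],[-0.43,0.31,-0.31]],"rotation":[[0.02,0.17,-0.11],[0.02,0.17,-0.11],[0.02,0.17,-0.11],[0.02,0.17,-0.11],[0.02,0.17,-0.11],[0.03,0.17,-0.11],[0.02,0.17,-0.11],[0.03,0.17,-0.11],[0.02,0.17,-0.11],[0.03,0.17,-0.11],[0.02,0.18,-0.11],[0.03,0.17,-0.11]]}
{"fingers":[0.0,0.0,0.0,0.0,0.0,0.0,0.0,0.0,0.0,0.0,0.0,0.0],"travel":[[-0.42,0.3,-0.32],[-0.42,0.29,-0.32],[-0.42,0.29,-0.33],[-0.42,0.28,-0.34],[-0.41,0.28,-0.35],[-0.41,0.27,-0.36],[-0.41,0.27,-0.37],[-0.4,0.26,-0.37],[-0.4,0.25,-0.38],[-0.4,0.25,-0.39],[-0.39,0.24,-0.4],[-0.39,0.24,-0.4]],"rotation":[[0.02,0.18,-0.11],[0.03,0.17,-0.11],[0.02,0.18,-0.11],[0.03,0.17,-0.11],[0.02,0.18,-0.11],[0.03,0.17,-0.11],[0.02,0.18,-0.11],[0.03,0.17,-0.11],[0.02,0.18,-0.11],[0.03,0.17,-0.11],[0.02,0.18,-0.11],[0.03,0.17,-0.12]]}
```

{"fn": "apply_moves", "kwargs": {
  "fingers": [0, 0, 0, 0, 0, 0, 0, 0],
  "travel": [
    [0, 0, -0.3],
    [0, 0, -0.6],
    [0, 0, -0.8],
    [0, 0, -0.9],
    [0, 0, -0.8],
    [0, 0, -0.6],
    [0, 0, -0.3],
    [0, 0, 0]
  ],
  "rotation": [
    [0, 0, 0],
    [0, 0, 0],
    [0, 0, 0],
    [0, 0, 0],
    [0, 0, 0],
    [0, 0, 0],
    [0, 0, 0],
    [0, 0, 0]
  ]
}}

```text
time: 7.95
tool_pos: [0.3967, 0.3363, 0.2616]
tcp_rot: [-2.68, -1.638, -0.006]
wrist_force: [0.4, 1.2, -2.7]
width: 0.076
grip_force: 58.8
```

```bash
python3 plan.py .55 -.33 .3 -11 24 0 25
```

```text
time 7.95 q [ 0.66 -0.05  1.9   0.    1.29  1.13] pos [0.3967 0.3363 0.2616]
{"fingers":[0.0,0.0,0.0,0.0,0.0,0.0,0.0,0.0,0.0,0.0,0.0,0.0],"travel":[[-0.44,0.37,-0.03],[-0.44,0.36,-0.04],[-0.44,0.36,-0.05],[-0.45,0.35,-0.06],[-0.45,0.35,-0.07],[-0.45,0.34,-0.08],[-0.45,0.34,-0.09],[-0.46,0.33,-0.09],[-0.46,0.32,-0.1],[-0.46,0.32,-0.11],[-0.46,0.31,-0.12],[-0.46,0.31,-0.13]],"rotation":[[0.03,0.17,-0.11],[0.03,0.17,-0.11],[0.02,0.17,-0.11],[0.03,0.17,-0.11],[0.02,0.17,-0.11],[0.03,0.17,-0.11],[0.02,0.17,-0.11],[0.03,0.17,-0.11],[0.02,0.17,-0.11],[0.03,0.17,-0.11],[0.02,0.17,-0.11],[0.03,0.17,-0.11]]}
{"fingers":[0.0,0.0,0.0,0.0,0.0,0.0,0.0,0.0,0.0,0.0,0.0,0.0],"travel":[[-0.46,0.3,-0.14],[-0.46,0.3,-0.15],[-0.46,0.29,-0.16],[-0.47,0.28,-0.17],[-0.47,0.28,-0.18],[-0.46,0.27,-0.19],[-0.47,0.27,-0.19],[-0.46,0.26,-0.2],[-0.46,0.25,-0.21],[-0.46,0.25,-0.22],[-0.46,0.24,-0.24],[-0.47,0.24,-0.24]],"rotation":[[0.02,0.17,-0.11],[0.03,0.17,-0.11],[0.02,0.17,-0.11],[0.03,0.17,-0.11],[0.02,0.17,-0.11],[0.03,0.17,-0.11],[0.02,0.17,-0.11],[0.03,0.18,-0.11],[0.02,0.17,-0.11],[0.03,0.18,-0.11],[0.02,0.17,-0.11],[0.03,0.18,-0.12]]}
```

{"fn": "apply_moves", "kwargs": {
  "fingers": [0, 0, 0, 0, 0, 0, 0, 0, 0, 0, 0, 0],
  "travel": [
    [-0.44, 0.37, -0.03],
    [-0.44, 0.36, -0.04],
    [-0.44, 0.36, -0.05],
    [-0.45, 0.35, -0.06],
    [-0.45, 0.35, -0.07],
    [-0.45, 0.34, -0.08],
    [-0.45, 0.34, -0.09],
    [-0.46, 0.33, -0.09],
    [-0.46, 0.32, -0.1],
    [-0.46, 0.32, -0.11],
    [-0.46, 0.31, -0.12],
    [-0.46, 0.31, -0.13]
  ],
  "rotation": [
    [0.03, 0.17, -0.11],
    [0.03, 0.17, -0.11],
    [0.02, 0.17, -0.11],
    [0.03, 0.17, -0.11],
    [0.02, 0.17, -0.11],
    [0.03, 0.17, -0.11],
    [0.02, 0.17, -0.11],
    [0.03, 0.17, -0.11],
    [0.02, 0.17, -0.11],
    [0.03, 0.17, -0.11],
    [0.02, 0.17, -0.11],
    [0.03, 0.17, -0.11]
  ]
}}

```text
time: 9.15
tool_pos: [0.471, 0.001, 0.2754]
tcp_rot: [-2.437, -1.731, -0.243]
wrist_force: [-0.3, -0.5, -3.0]
width: 0.077
grip_force: 58.9
```

{"fn": "apply_moves", "kwargs": {
  "fingers": [0, 0, 0, 0, 0, 0, 0, 0, 0, 0, 0, 0],
  "travel": [
    [-0.46, 0.3, -0.14],
    [-0.46, 0.3, -0.15],
    [-0.46, 0.29, -0.16],
    [-0.47, 0.28, -0.17],
    [-0.47, 0.28, -0.18],
    [-0.46, 0.27, -0.19],
    [-0.47, 0.27, -0.19],
    [-0.46, 0.26, -0.2],
    [-0.46, 0.25, -0.21],
    [-0.46, 0.25, -0.22],
    [-0.46, 0.24, -0.24],
    [-0.47, 0.24, -0.24]
  ],
  "rotation": [
    [0.02, 0.17, -0.11],
    [0.03, 0.17, -0.11],
    [0.02, 0.17, -0.11],
    [0.03, 0.17, -0.11],
    [0.02, 0.17, -0.11],
    [0.03, 0.17, -0.11],
    [0.02, 0.17, -0.11],
    [0.03, 0.18, -0.11],
    [0.02, 0.17, -0.11],
    [0.03, 0.18, -0.11],
    [0.02, 0.17, -0.11],
    [0.03, 0.18, -0.12]
  ]
}}

```text
time: 10.35
tool_pos: [0.5481, -0.3314, 0.2951]
tcp_rot: [-2.177, -1.792, -0.476]
wrist_force: [0.7, -0.4, -2.9]
width: 0.075
grip_force: 59.0
```

{"fn": "apply_moves", "kwargs": {
  "fingers": [0, 0, 0],
  "travel": [
    [0, 0, 0],
    [0, 0, 0],
    [0, 0, 0]
  ],
  "rotation": [
    [0, 0, 0],
    [0, 0, 0],
    [0, 0, 0]
  ]
}}

```text
time: 10.65
tool_pos: [0.5483, -0.3296, 0.2969]
tcp_rot: [-2.177, -1.794, -0.476]
wrist_force: [0.3, 0.6, -2.4]
width: 0.079
grip_force: 59.1
```

```bash
python3 look.py w4.png fine_top .06 drawer_bar .095 start_grip .182 airflow_pointer .17
python3 - <<'E'
from h import *
np.set_printoptions(precision=4,suppress=True)
w=read_camera("wrist");d=read_camera("side");s=read_camera("scene");save(d,"d4.png");import pickle;pickle.dump((w,read_state()),open("v1.pkl","wb"))
for n in ["fine_top","drawer_bar","start_grip","airflow_pointer"]:
    O=[]
    for k,c in (("wrist",w),("side",d),("scene",s)):
        t=tip_of(k,n)
        if t: O.append((c,t[0]["location"]));print(n,k,t[0]["location"],round(t[0]["p"],2))
    if len(O)>1: print(n,tri(O), tri(O[:2]))
E
```

```text
t 10.7 pos [ 0.5485 -0.3295  0.2978] rot [-2.1777 -1.7952 -0.4768] F [ 0.2078 -0.1147 -2.2514] w 0.082 cam [ 0.55   -0.3269  0.4551]
fine_top tip [244.8  55.5] 0.57 at z .06 [ 0.5788 -0.0319  0.06  ]
 rect 0.93 [165.   0. 139. 135.] [ 0.5603 -0.0334] [0.246 0.208] 87.89
drawer_bar tip [172.3  50.3] 0.58 at z .095 [ 0.4709 -0.0285  0.095 ]
 rect 0.85 [167.   1. 140. 132.] [ 0.5597 -0.06  ] [0.2243 0.1906] 87.47
start_grip tip [349.5  18.2] 0.63 at z .182 [ 0.6976 -0.0996  0.182 ]
 rect 0.75 [325.  10.  48.  26.] [ 0.6953 -0.1031] [0.0306 0.0558] 87.95
fine_top wrist [245.3, 57.3] 0.73
fine_top side [250.6, 208.7] 0.91
fine_top scene [265.1, 212.4] 0.65
fine_top (array([ 0.5814, -0.0339,  0.0549]), [1.2, 1.1, 1.3]) (array([ 0.5826, -0.0316,  0.056 ]), [1.2, 0.5])
drawer_bar wrist [247.2, 57.8] 0.48
drawer_bar side [275.1, 209.7] 0.74
drawer_bar scene [240.7, 194.5] 0.97
drawer_bar (array([ 0.5208, -0.0575,  0.0959]), [40.1, 10.0, 10.7]) (array([ 0.5427, -0.0614,  0.0669]), [27.1, 11.4])
start_grip wrist [347.9, 20.6] 0.79
start_grip side [236.5, 163.9] 0.64
start_grip scene [288.3, 205.8] 0.44
start_grip (array([ 0.6941, -0.104 ,  0.18  ]), [4.5, 1.4, 0.6]) (array([ 0.6925, -0.1037,  0.1815]), [4.5, 1.2])
airflow_pointer wrist [347.4, 18.9] 0.28
airflow_pointer side [206.7, 174.4] 0.59
airflow_pointer scene [316.1, 190.6] 0.48
airflow_pointer (array([ 0.7464, -0.0185,  0.1556]), [46.0, 4.6, 11.2]) (array([ 0.7559, -0.0375,  0.1278]), [22.5, 7.2])
```

View pics/w4.png

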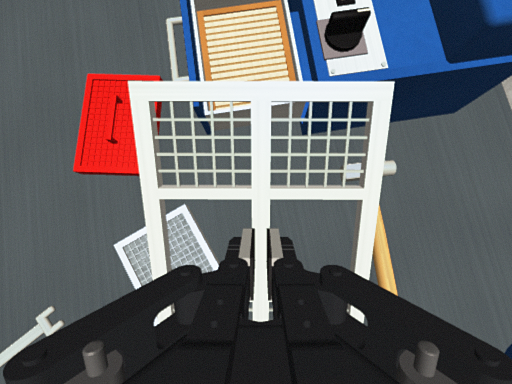

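The wrist view shows the fine filter at (245,55), the handle at (172,50), the switch bar at (348,25) and the coarse filter at (170,245). The far side of the drawer is cut off, so I take a second view from nearer and higher.

```bash
python3 - <<'E'
from h import *
import pickle
np.set_printoptions(precision=0,suppress=True)
w,st=pickle.load(open("v1.pkl","rb"))
for p,t in [((.55,-.25,.37),22),((.56,-.22,.36),16)]:
    c=hypo(w,st,p,-9,t);print(p,t,[proj(c,q) for q in [(.585,-.038,.06),(.473,-.021,.095),(.694,-.105,.182),(.747,.0,.17),(.52,.06,.08),(.64,.04,.08),(.5,-.13,.08),(.64,-.15,.08)]])
E
python3 plan.py .55 -.24 .37 -9 5 0 20
```

```text
(0.55, -0.25, 0.37) 22 [array([261., 112.]), array([194., 103.]), array([349., 109.]), array([368.,  38.]), array([217.,  60.]), array([285.,  61.]), array([220., 165.]), array([303., 164.])]
(0.56, -0.22, 0.36) 16 [array([258., 105.]), array([186.,  97.]), array([351., 111.]), array([376.,  28.]), array([209.,  48.]), array([284.,  48.]), array([215., 164.]), array([302., 163.])]
time 11.85 q [-0.77  0.3   1.49  0.36  1.6  -0.62] pos [ 0.549  -0.3308  0.2991]
{"fingers":[0.0,0.0,0.0,0.0,0.0],"travel":[[0.44,-0.07,-0.11],[0.44,-0.06,-0.11],[0.44,-0.06,-0.12],[0.44,-0.06,-0.13],[0.44,-0.05,-0.14]],"rotation":[[0.02,-0.16,-0.06],[0.02,-0.16,-0.06],[0.02,-0.16,-0.06],[0.02,-0.16,-0.07],[0.02,-0.17,-0.06]]}
```

```bash
python3 plan.py .55 -.285 .37 -9 4 0 22
```

```text
time 11.85 q [-0.77  0.3   1.49  0.36  1.6  -0.62] pos [ 0.549  -0.3308  0.2991]
{"fingers":[0.0,0.0,0.0,0.0],"travel":[[0.35,-0.04,-0.23],[0.35,-0.04,-0.23],[0.35,-0.03,-0.23],[0.35,-0.03,-0.24]],"rotation":[[0.03,-0.12,-0.08],[0.03,-0.12,-0.08],[0.02,-0.12,-0.08],[0.03,-0.12,-0.07]]}
```

{"fn": "apply_moves", "kwargs": {
  "fingers": [0, 0, 0, 0, 0, 0, 0],
  "travel": [
    [0.35, -0.04, -0.23],
    [0.35, -0.04, -0.23],
    [0.35, -0.03, -0.23],
    [0.35, -0.03, -0.24],
    [0, 0, 0],
    [0, 0, 0],
    [0, 0, 0]
  ],
  "rotation": [
    [0.03, -0.12, -0.08],
    [0.03, -0.12, -0.08],
    [0.02, -0.12, -0.08],
    [0.03, -0.12, -0.07],
    [0, 0, 0],
    [0, 0, 0],
    [0, 0, 0]
  ]
}}

```text
time: 12.55
tool_pos: [0.5498, -0.2849, 0.3689]
tcp_rot: [-2.176, -1.858, -0.421]
wrist_force: [-0.6, 0.1, -3.2]
width: 0.079
grip_force: 59.0
```

Run:
```python
from h import *
import pickle
np.set_printoptions(precision=4,suppress=True)
w0,s0=pickle.load(open("v1.pkl","rb"))
w=read_camera("wrist");pickle.dump((w,read_state()),open("v2.pkl","wb"))
cv2.imwrite("pics/w5.png",np.vstack([cv2.resize(c["image"][0:130,120:420,::-1],None,fx=2.6,fy=2.3,interpolation=cv2.INTER_CUBIC) for c in (w,)]))
for n,z in [("fine_top",.06),("drawer_bar",.095),("start_grip",.182),("airflow_pointer",.17)]:
    for t in tip_of("wrist",n)[:2]: print(n,t["location"],round(t["p"],2),at_z(w,t["location"],z))
```

```text
fine_top [255.6, 88.9] 0.77 [ 0.5813 -0.0289  0.06  ]
fine_top [189.7, 89.4] 0.45 [ 0.4613 -0.0109  0.06  ]
drawer_bar [190.7, 88.8] 0.67 [ 0.47   -0.0298  0.095 ]
start_grip [344.9, 82.4] 0.53 [ 0.6952 -0.1028  0.182 ]
airflow_pointer [347.0, 78.3] 0.58 [ 0.7043 -0.0914  0.17  ]
airflow_pointer [360.1, 9.5] 0.56 [0.7431 0.0093 0.17  ]
```

View pics/w5.png

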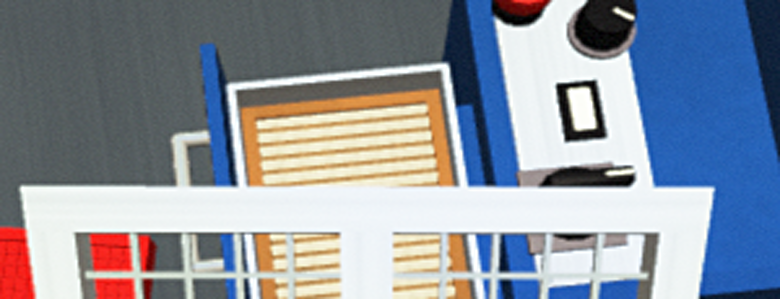

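Run:
```python
from h import *
import pickle
from scipy.optimize import least_squares
np.set_printoptions(precision=4,suppress=True)
w,_=pickle.load(open("v2.pkl","rb"))
u=lambda x,y:np.array([120+x/2.6,y/2.3])
obs=[((-.077,.102,.082),u(229,85)),((.077,.102,.082),u(447,64)),((-.087,.107,.119),u(203,45)),((-.072,.097,.06),u(240,105)),((.072,.097,.06),u(440,90)),((-.116,.053,.095),u(174,135)),((-.116,-.053,.095),u(188,268))]
def W(p,q):
    c,s=np.cos(p[2]),np.sin(p[2]);return np.array([p[0]+c*q[0]-s*q[1],p[1]+s*q[0]+c*q[1],q[2]+(p[3] if len(p)>3 else 0)])
f=lambda p:np.concatenate([proj(w,W(p,q))-v for q,v in obs])
for x0 in ([.58,-.035,-.16],[.58,-.035,-.16,0]):
    r=least_squares(f,x0,loss="soft_l1");print(r.x,np.degrees(r.x[2]),r.fun.reshape(-1,2).round(1).tolist())
    p=r.x[:3]
# switch from v2: bar slot centre, plus red button
print("grip",at_z(w,u(590,178),.19))
for d in (.155,.16,.165):
    print(d,"switch pred",W(p,(d-.077+.04,-.06,.182)))
```

```text
[ 0.583  -0.0344 -0.0479] -2.7445312945040516 [[-0.0, -0.8], [1.4, -0.4], [-0.7, -1.3], [0.9, 0.9], [0.3, -0.5], [-0.4, 0.8], [-0.8, 1.8]]
[ 0.5824 -0.028  -0.0498 -0.009 ] -2.852701674063608 [[0.2, -0.7], [-0.0, 0.0], [-0.2, -0.7], [1.1, 0.9], [-0.9, -0.2], [0.3, 0.4], [-0.3, 0.3]]
grip [ 0.6959 -0.1003  0.19  ]
0.155 switch pred [ 0.6973 -0.0938  0.182 ]
0.16 switch pred [ 0.7023 -0.094   0.182 ]
0.165 switch pred [ 0.7073 -0.0943  0.182 ]
```

In the crop, the tray's far corners are at about (208,37) and (292,28) in full-image pixels, with the handle to the left and the switch at (347,77). The fit gives fine_top at (0.583,-0.033) and a yaw of about -3°. I go above the tray and level out.

```bash
python3 plan.py .582 -.030 .22 -3.2 12 0 0
```

```text
time 12.8 q [-0.7   0.22  1.46  0.33  1.67 -0.54] pos [ 0.5499 -0.2853  0.3686]
{"fingers":[0.0,0.0,0.0,0.0,0.0,0.0,0.0,0.0,0.0,0.0,0.0,0.0],"travel":[[0.3,-0.01,0.39],[0.32,-0.01,0.38],[0.33,-0.01,0.37],[0.34,0.0,0.36],[0.35,0.0,0.35],[0.36,0.0,0.34],[0.37,0.01,0.32],[0.39,0.01,0.31],[0.39,0.01,0.3],[0.41,0.02,0.29],[0.41,0.02,0.27],[0.42,0.02,0.27]],"rotation":[[0.01,-0.31,-0.08],[0.01,-0.31,-0.08],[0.01,-0.31,-0.08],[0.01,-0.3,-0.08],[0.02,-0.3,-0.08],[0.01,-0.31,-0.08],[0.02,-0.3,-0.08],[0.01,-0.31,-0.08],[0.02,-0.3,-0.08],[0.01,-0.31,-0.08],[0.02,-0.3,-0.08],[0.01,-0.31,-0.09]]}
```

{"fn": "apply_moves", "kwargs": {
  "fingers": [0, 0, 0, 0, 0, 0, 0, 0, 0, 0, 0, 0],
  "travel": [
    [0.3, -0.01, 0.39],
    [0.32, -0.01, 0.38],
    [0.33, -0.01, 0.37],
    [0.34, 0, 0.36],
    [0.35, 0, 0.35],
    [0.36, 0, 0.34],
    [0.37, 0.01, 0.32],
    [0.39, 0.01, 0.31],
    [0.39, 0.01, 0.3],
    [0.41, 0.02, 0.29],
    [0.41, 0.02, 0.27],
    [0.42, 0.02, 0.27]
  ],
  "rotation": [
    [0.01, -0.31, -0.08],
    [0.01, -0.31, -0.08],
    [0.01, -0.31, -0.08],
    [0.01, -0.3, -0.08],
    [0.02, -0.3, -0.08],
    [0.01, -0.31, -0.08],
    [0.02, -0.3, -0.08],
    [0.01, -0.31, -0.08],
    [0.02, -0.3, -0.08],
    [0.01, -0.31, -0.08],
    [0.02, -0.3, -0.08],
    [0.01, -0.31, -0.09]
  ]
}}

```text
time: 14.0
tool_pos: [0.5821, -0.0291, 0.22]
tcp_rot: [2.281, 2.157, -0.0]
wrist_force: [1.3, -0.6, -2.8]
width: 0.079
grip_force: 59.0
```

{"fn": "apply_moves", "kwargs": {
  "fingers": [0, 0, 0, 0, 0],
  "travel": [
    [0, 0, 0.4],
    [0, 0, 0.5],
    [0, 0, 0.5],
    [0, 0, 0.4],
    [0, 0, 0]
  ],
  "rotation": [
    [0, 0, 0],
    [0, 0, 0],
    [0, 0, 0],
    [0, 0, 0],
    [0, 0, 0]
  ]
}}

```text
time: 14.5
tool_pos: [0.5791, -0.0297, 0.1265]
tcp_rot: [-2.279, -2.156, 0.007]
wrist_force: [0.3, 1.0, -3.1]
width: 0.08
grip_force: 59.0
```

```bash
python3 look.py w6.png fine_top .06; python3 plan.py .582 -.030 .12 -3.2 1 0 0
```

```text
t 14.55 pos [ 0.5806 -0.0299  0.1286] rot [-2.2811 -2.1575  0.004 ] F [ 0.0584 -0.0324 -1.7957] w 0.075 cam [0.5841 0.0398 0.2686]
fine_top tip [262.  209.7] 0.78 at z .06 [ 0.5803 -0.032   0.06  ]
 rect 0.22 [ 83.  52. 301. 272.] [ 0.5493 -0.0336] [0.2321 0.2218] 83.76
time 14.65 q [-0.09  0.17  1.91 -0.    1.06 -0.04] pos [ 0.5831 -0.0302  0.1316]
{"fingers":[0.0],"travel":[[0.0,-0.02,0.23]],"rotation":[[0.03,0.01,0.0]]}
```

View pics/w6.png

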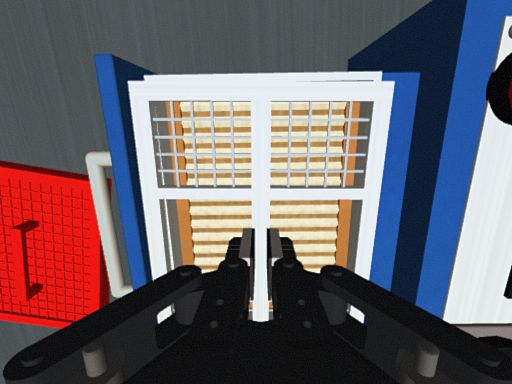

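The far tray rim shows from (144,76) to (382,72) beyond the spacer edge at row 81, and the columns are nearly centred. I compute the exact offset from these corners.

Run:
```python
from h import *
np.set_printoptions(precision=4,suppress=True)
w=read_camera("wrist");st=read_state()
a=at_z(w,(144,76),.082);b=at_z(w,(382,72),.082);d=b-a;print(a,b,np.linalg.norm(d),np.degrees(np.arctan2(d[1],d[0])))
yaw=np.arctan2(d[1],d[0]);print("centre",(a+b)/2+.102*np.array([np.sin(yaw),-np.cos(yaw),0]))
z=st["tool_pos"][2]-.0054+.008
a=at_z(w,(129,81),z);b=at_z(w,(394,81),z);d=b-a;print("spacer",a,b,np.linalg.norm(d),np.degrees(np.arctan2(d[1],d[0])),(a+b)/2+.09*np.array([np.sin(np.radians(-3)),-np.cos(np.radians(-3)),0]),st["tool_pos"])
```

```text
[0.512  0.0711 0.082 ] [0.6695 0.0649 0.082 ] 0.1575478589762236 -2.2313360144545205
centre [ 0.5868 -0.0339  0.082 ]
spacer [0.5251 0.0605 0.1349] [0.6527 0.0536 0.1349] 0.12784531168858218 -3.1216398148334874 [ 0.5842 -0.0328  0.1349] [ 0.5837 -0.0302  0.1323]
```

{"fn": "apply_moves", "kwargs": {
  "fingers": [0, 0, 0, 0, 0, 0, 0, 0, 0],
  "travel": [
    [-0.01, 0.04, 0.1],
    [-0.01, 0, 0.2],
    [0, 0, 0.25],
    [0, 0, 0.25],
    [0, 0, 0.2],
    [0, 0, 0.1],
    [0, 0, 0.06],
    [0, 0, 0],
    [0, 0, 0]
  ],
  "rotation": [
    [0, 0, -0.15],
    [0, 0, 0],
    [0, 0, 0],
    [0, 0, 0],
    [0, 0, 0],
    [0, 0, 0],
    [0, 0, 0],
    [0, 0, 0],
    [0, 0, 0]
  ]
}}

```text
time: 15.6
tool_pos: [0.585, -0.0313, 0.0731]
tcp_rot: [2.263, 2.175, 0.002]
wrist_force: [0.6, -0.9, -3.8]
width: 0.078
grip_force: 59.0
```

{"fn": "apply_moves", "kwargs": {
  "fingers": [0, 0, 0, 0, 0, 0, 0],
  "travel": [
    [0, 0, 0.05],
    [0, 0, 0.03],
    [0, 0, 0.03],
    [0, 0, 0.02],
    [0, 0, 0.02],
    [0, 0, 0],
    [0, 0, 0]
  ],
  "rotation": [
    [0, 0, 0],
    [0, 0, 0],
    [0, 0, 0],
    [0, 0, 0],
    [0, 0, 0],
    [0, 0, 0],
    [0, 0, 0]
  ]
}}

```text
time: 16.3
tool_pos: [0.5847, -0.0312, 0.0655]
tcp_rot: [2.263, 2.176, 0.001]
wrist_force: [-1.4, -0.5, -0.4]
width: 0.076
grip_force: 59.4
```

{"fn": "apply_moves", "kwargs": {
  "fingers": [0, 0.2, 0.4, 0.45, 0.45],
  "travel": [
    [0, 0, 0.01],
    [0, 0, 0],
    [0, 0, 0],
    [0, 0, 0],
    [0, 0, 0]
  ],
  "rotation": [
    [0, 0, 0],
    [0, 0, 0],
    [0, 0, 0],
    [0, 0, 0],
    [0, 0, 0]
  ]
}}

```text
time: 16.8
tool_pos: [0.5847, -0.0313, 0.0648]
tcp_rot: [2.263, 2.176, 0.001]
wrist_force: [-0.0, 1.1, -1.2]
width: 0.444
grip_force: 0.0
```

{"fn": "apply_moves", "kwargs": {
  "fingers": [0.45, 0.45, 0.45, 0.45, 0.45, 0.45, 0.45, 0.45, 0.45],
  "travel": [
    [0, 0, -0.2],
    [0, 0, -0.4],
    [0, 0, -0.7],
    [0, 0, -0.8],
    [0, 0, -0.8],
    [0, 0, -0.6],
    [0, 0, -0.3],
    [0, 0, 0],
    [0, 0, 0]
  ],
  "rotation": [
    [0, 0, 0],
    [0, 0, 0],
    [0, 0, 0],
    [0, 0, 0],
    [0, 0, 0],
    [0, 0, 0],
    [0, 0, 0],
    [0, 0, 0],
    [0, 0, 0]
  ]
}}

```text
time: 17.7
tool_pos: [0.5835, -0.0309, 0.2536]
tcp_rot: [2.264, 2.176, -0.001]
wrist_force: [0.7, -0.2, -0.2]
width: 0.454
grip_force: 0.0
```

```bash
python3 look.py w7.png spacer .068 fine_top .06 start_grip .182; python3 plan.py .40 -.38 .2 19 14 .6
```

```text
t 17.75 pos [ 0.5829 -0.0309  0.2525] rot [-2.2645 -2.1771  0.0028] F [-0.084   0.5355  0.4145] w 0.453 cam [0.5865 0.0388 0.3956]
spacer tip [259.7 178.5] 0.72 at z .068 [ 0.5832 -0.033   0.068 ]
spacer tip [389.8 270.8] 0.3 at z .068 [ 0.7591 -0.1713  0.068 ]
 rect 0.63 [207. 104. 110. 140.] [ 0.5854 -0.0339] [0.1791 0.1321] 87.76
fine_top tip [257.1 174.9] 0.8 at z .06 [ 0.58   -0.0299  0.06  ]
 rect 0.85 [152.  82. 177. 179.] [ 0.5582 -0.0352] [0.2324 0.212 ] 87.47
start_grip tip [389.1 274.2] 0.81 at z .182 [ 0.6987 -0.1017  0.182 ]
 rect 0.87 [357. 259.  61.  18.] [ 0.6967 -0.0923] [0.0217 0.06  ] 73.39
 rect 0.72 [157.  51. 354. 276.] [ 0.664  -0.0374] [0.2374 0.3287] 87.29
time 18.05 q [-0.09  0.08  1.78 -0.    1.28 -0.06] pos [ 0.5836 -0.0309  0.2534]
{"fingers":[0.6,0.6,0.6,0.6,0.6,0.6,0.6,0.6,0.6,0.6,0.6,0.6],"travel":[[-0.51,-0.24,0.08],[-0.5,-0.26,0.08],[-0.5,-0.27,0.08],[-0.49,-0.28,0.08],[-0.48,-0.29,0.08],[-0.47,-0.31,0.08],[-0.46,-0.32,0.07],[-0.46,-0.33,0.08],[-0.45,-0.34,0.07],[-0.44,-0.36,0.08],[-0.43,-0.37,0.07],[-0.41,-0.38,0.08]],"rotation":[[0.0,0.0,-0.25],[0.0,0.0,-0.25],[0.0,0.0,-0.25],[0.0,0.0,-0.25],[0.0,0.0,-0.25],[0.0,0.0,-0.25],[0.0,0.0,-0.26],[0.0,0.0,-0.25],[0.0,0.0,-0.26],[0.0,0.0,-0.25],[0.0,0.0,-0.26],[0.0,0.0,-0.25]]}
{"fingers":[0.6,0.6],"travel":[[-0.41,-0.39,0.07],[-0.39,-0.39,0.08]],"rotation":[[0.0,0.0,-0.26],[-0.01,0.01,-0.25]]}
```

The spacer lies flat in the tray: 179×132 mm seen at its expected height, centred at (0.585,-0.034). Now to the coarse filter.

{"fn": "apply_moves", "kwargs": {
  "fingers": [0.6, 0.6, 0.6, 0.6, 0.6, 0.6, 0.6, 0.6, 0.6, 0.6, 0.6, 0.6],
  "travel": [
    [-0.51, -0.24, 0.08],
    [-0.5, -0.26, 0.08],
    [-0.5, -0.27, 0.08],
    [-0.49, -0.28, 0.08],
    [-0.48, -0.29, 0.08],
    [-0.47, -0.31, 0.08],
    [-0.46, -0.32, 0.07],
    [-0.46, -0.33, 0.08],
    [-0.45, -0.34, 0.07],
    [-0.44, -0.36, 0.08],
    [-0.43, -0.37, 0.07],
    [-0.41, -0.38, 0.08]
  ],
  "rotation": [
    [0, 0, -0.25],
    [0, 0, -0.25],
    [0, 0, -0.25],
    [0, 0, -0.25],
    [0, 0, -0.25],
    [0, 0, -0.25],
    [0, 0, -0.26],
    [0, 0, -0.25],
    [0, 0, -0.26],
    [0, 0, -0.25],
    [0, 0, -0.26],
    [0, 0, -0.25]
  ]
}}

```text
time: 19.25
tool_pos: [0.4259, -0.3315, 0.208]
tcp_rot: [1.89, 2.507, 0.0]
wrist_force: [0.7, -0.5, 0.0]
width: 0.599
grip_force: 0.0
```

{"fn": "apply_moves", "kwargs": {
  "fingers": [0.6, 0.6, 0.6, 0.6],
  "travel": [
    [-0.41, -0.39, 0.07],
    [-0.39, -0.39, 0.08],
    [0, 0, 0],
    [0, 0, 0]
  ],
  "rotation": [
    [0, 0, -0.26],
    [0, 0, -0.25],
    [0, 0, 0],
    [0, 0, 0]
  ]
}}

```text
time: 19.65
tool_pos: [0.4003, -0.3802, 0.2003]
tcp_rot: [1.826, 2.554, 0.001]
wrist_force: [0.8, -0.1, -0.3]
width: 0.602
grip_force: 0.0
```

```bash
cat > coarse.py <<'E'
from h import *
import sys
np.set_printoptions(precision=4,suppress=True)
w=read_camera("wrist");s=read_camera("scene");st=read_state();save(w,sys.argv[1]);print(st["tool_pos"],st["tcp_rot"])
for t in tip_of("wrist","coarse"): 
    print("tip",t["location"],round(t["p"],2),at_z(w,t["location"],0.0),[tri([(w,t["location"]),(s,u["location"])]) for u in tip_of("scene","coarse") if tri([(w,t["location"]),(s,u["location"])])[1][0]<15])
for r in regions_of("wrist","coarse"):
    m=r["mask"];ys,xs=np.nonzero(m);print(round(r["p"],2),np.round(r["bbox"]),w["image"][m].mean(0))
    P=np.array([at_z(w,q,.02)[:2] for q in zip(xs,ys)],np.float32);print("rect",cv2.minAreaRect(P))
E
python3 coarse.py w8.png
```

```text
[ 0.401  -0.3794  0.2007] [1.8234 2.5557 0.0009]
tip [268.5, 157.8] 0.76 [ 0.4039 -0.3558  0.    ] [(array([ 0.4052, -0.3566, -0.0103]), [0.6, 0.2])]
0.84 [103. 233. 126. 126.] [229.0122  31.0261  25.7507]
rect ((0.32783690094947815, -0.5994348526000977), (0.19370457530021667, 0.13004978001117706), 78.4736099243164)
0.73 [211.  77. 118. 153.] [211.6735 218.8445 220.4966]
rect ((0.40418893098831177, -0.3549133539199829), (0.12989529967308044, 0.17979350686073303), 19.75290870666504)
0.65 [293.   0.  12.   5.] [105.8958  14.6458  12.6667]
rect ((0.38008612394332886, -0.18985363841056824), (0.011492324993014336, 0.004494459368288517), 18.94818878173828)
```

```bash
python3 plan.py .404 -.3555 .10 19.7 5 .6
```

```text
time 19.9 q [-0.8   0.05  1.9   0.    1.18 -1.14] pos [ 0.4013 -0.3793  0.201 ]
{"fingers":[0.6,0.6,0.6,0.6,0.6],"travel":[[0.09,0.04,0.4],[0.09,0.04,0.4],[0.09,0.04,0.41],[0.08,0.04,0.4],[0.08,0.05,0.41]],"rotation":[[0.0,0.0,-0.02],[0.0,0.0,-0.02],[0.01,0.01,-0.02],[0.0,0.0,-0.02],[0.01,0.01,-0.03]]}
```

{"fn": "apply_moves", "kwargs": {
  "fingers": [0.6, 0.6, 0.6, 0.6, 0.6, 0.6, 0.6],
  "travel": [
    [0.09, 0.04, 0.4],
    [0.09, 0.04, 0.4],
    [0.09, 0.04, 0.4],
    [0.08, 0.04, 0.4],
    [0.08, 0.05, 0.4],
    [0, 0, 0],
    [0, 0, 0]
  ],
  "rotation": [
    [0, 0, -0.02],
    [0, 0, -0.02],
    [0, 0, -0.02],
    [0, 0, -0.02],
    [0, 0, -0.03],
    [0, 0, 0],
    [0, 0, 0]
  ]
}}

```text
time: 20.6
tool_pos: [0.404, -0.3559, 0.101]
tcp_rot: [1.808, 2.567, 0.0]
wrist_force: [0.5, -0.3, -0.4]
width: 0.601
grip_force: 0.0
```

```bash
python3 coarse.py w9.png; python3 -c "
import cv2
a=cv2.imread('pics/w9.png');b=cv2.imread('pics/w8.png');i=cv2.vconcat([b[60:240,130:430],a[60:320,130:430]]);cv2.imwrite('pics/w9b.png',cv2.resize(i,None,fx=1.36,fy=1.36))"
```

```text
[ 0.4048 -0.3572  0.1023] [ 1.8066  2.5642 -0.0005]
tip [257.6, 195.0] 0.98 [ 0.402  -0.3563  0.    ] [(array([ 0.405 , -0.3529,  0.0024]), [4.6, 1.3])]
tip [123.3, 367.8] 0.92 [ 0.3249 -0.6061 -0.    ] [(array([ 0.3195, -0.6053,  0.0057]), [7.5, 2.5])]
0.76 [178.  90. 166. 201.] [199.057  206.664  207.9405]
rect ((0.403594434261322, -0.3546324074268341), (0.1304369419813156, 0.18010659515857697), 19.78583335876465)
0.57 [101. 317.  63.  67.] [219.7902  25.407   21.1868]
rect ((0.3351474404335022, -0.5582211017608643), (0.06029006093740463, 0.08818390220403671), 12.272098541259766)
```

View pics/w9b.png

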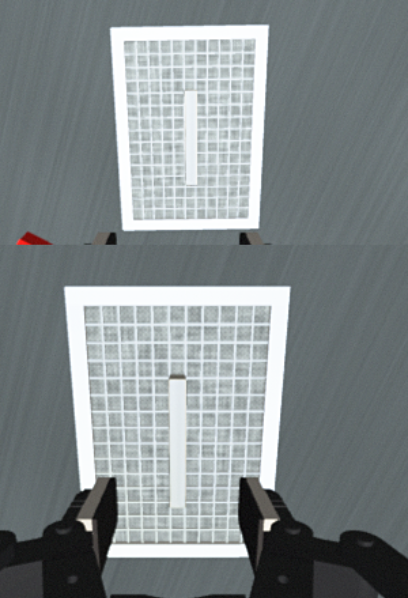

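The white cassette's strap runs down column 260, centred between the pads, and the two wrist heights agree on centre (0.404,-0.355) and a frame top of 20 mm. I descend and grip the strap.

{"fn": "apply_moves", "kwargs": {
  "fingers": [0.6, 0.6, 0.6, 0.6, 0.6, 0.6, 0.6],
  "travel": [
    [0, 0, 0.35],
    [0, 0, 0.4],
    [0, 0, 0.35],
    [0, 0, 0.2],
    [0, 0, 0.12],
    [0, 0, 0.08],
    [0, 0, 0]
  ],
  "rotation": [
    [0, 0, 0],
    [0, 0, 0],
    [0, 0, 0],
    [0, 0, 0],
    [0, 0, 0],
    [0, 0, 0],
    [0, 0, 0]
  ]
}}

```text
time: 21.6
tool_pos: [0.4041, -0.3566, 0.0259]
tcp_rot: [1.808, 2.566, 0.0]
wrist_force: [0.1, -0.3, 0.3]
width: 0.6
grip_force: 0.0
```

{"fn": "apply_moves", "kwargs": {
  "fingers": [0.3, 0, 0, 0, 0, 0],
  "travel": [
    [0, 0, 0],
    [0, 0, 0],
    [0, 0, 0],
    [0, 0, 0],
    [0, 0, 0],
    [0, 0, 0]
  ],
  "rotation": [
    [0, 0, 0],
    [0, 0, 0],
    [0, 0, 0],
    [0, 0, 0],
    [0, 0, 0],
    [0, 0, 0]
  ],
  "newtons": 80
}}

```text
time: 22.2
tool_pos: [0.4044, -0.357, 0.0267]
tcp_rot: [1.808, 2.565, -0.0]
wrist_force: [-0.4, -0.0, 5.5]
width: 0.088
grip_force: 78.4
```

{"fn": "apply_moves", "kwargs": {
  "fingers": [0, 0, 0, 0, 0, 0, 0, 0, 0, 0],
  "travel": [
    [0, 0, -0.05],
    [0, 0, -0.15],
    [0, 0, -0.3],
    [0, 0, -0.5],
    [0, 0, -0.7],
    [0, 0, -0.8],
    [0, 0, -0.7],
    [0, 0, -0.5],
    [0, 0, -0.3],
    [0, 0, 0]
  ],
  "rotation": [
    [0, 0, 0],
    [0, 0, 0],
    [0, 0, 0],
    [0, 0, 0],
    [0, 0, 0],
    [0, 0, 0],
    [0, 0, 0],
    [0, 0, 0],
    [0, 0, 0],
    [0, 0, 0]
  ]
}}

```text
time: 23.2
tool_pos: [0.4047, -0.3573, 0.229]
tcp_rot: [1.805, 2.561, -0.001]
wrist_force: [0.0, -0.9, -3.0]
width: 0.088
grip_force: 78.3
```

```bash
python3 look.py w10.png coarse .22; python3 plan.py .5855 -.033 .23 -2.3 15 0
```

```text
t 23.25 pos [ 0.4038 -0.3565  0.2267] rot [ 1.8074  2.5644 -0.0003] F [ 0.0445 -0.1943 -4.6067] w 0.086 cam [ 0.3807 -0.291   0.3706]
coarse tip [258.3 223.8] 0.95 at z .22 [ 0.4011 -0.3497  0.22  ]
 rect 0.97 [247.   0.  64.  34.] [ 0.3732 -0.2432] [0.0316 0.0142] 19.77
 rect 0.61 [114. 235.  48.  91.] [ 0.3502 -0.4107] [0.0603 0.0362] 78.43
time 23.35 q [-0.77  0.01  1.91  0.    1.23 -1.11] pos [ 0.4026 -0.3553  0.2239]
{"fingers":[0.0,0.0,0.0,0.0,0.0,0.0,0.0,0.0,0.0,0.0,0.0,0.0],"travel":[[0.32,0.37,-0.01],[0.33,0.37,-0.01],[0.34,0.36,-0.01],[0.35,0.35,-0.01],[0.36,0.34,-0.01],[0.37,0.33,-0.01],[0.38,0.32,-0.01],[0.38,0.31,-0.01],[0.39,0.3,-0.01],[0.4,0.29,0.0],[0.41,0.28,-0.01],[0.41,0.27,0.0]],"rotation":[[0.0,0.0,0.24],[0.0,0.0,0.24],[0.0,0.0,0.24],[0.0,0.0,0.24],[0.0,0.0,0.25],[0.0,0.0,0.24],[0.0,0.0,0.25],[0.0,0.0,0.24],[0.0,0.0,0.25],[0.0,0.0,0.24],[0.0,0.0,0.25],[0.0,0.0,0.24]]}
{"fingers":[0.0,0.0,0.0],"travel":[[0.42,0.26,-0.01],[0.43,0.25,0.0],[0.43,0.24,-0.01]],"rotation":[[0.0,0.0,0.25],[0.0,0.0,0.24],[0.0,-0.01,0.25]]}
```

{"fn": "apply_moves", "kwargs": {
  "fingers": [0, 0, 0, 0, 0, 0, 0, 0, 0, 0, 0, 0],
  "travel": [
    [0.32, 0.37, 0],
    [0.33, 0.37, 0],
    [0.34, 0.36, 0],
    [0.35, 0.35, 0],
    [0.36, 0.34, 0],
    [0.37, 0.33, 0],
    [0.38, 0.32, 0],
    [0.38, 0.31, 0],
    [0.39, 0.3, 0],
    [0.4, 0.29, 0],
    [0.41, 0.28, 0],
    [0.41, 0.27, 0]
  ],
  "rotation": [
    [0, 0, 0.24],
    [0, 0, 0.24],
    [0, 0, 0.24],
    [0, 0, 0.24],
    [0, 0, 0.25],
    [0, 0, 0.24],
    [0, 0, 0.25],
    [0, 0, 0.24],
    [0, 0, 0.25],
    [0, 0, 0.24],
    [0, 0, 0.25],
    [0, 0, 0.24]
  ]
}}

```text
time: 24.55
tool_pos: [0.5487, -0.0972, 0.2229]
tcp_rot: [-2.18, -2.26, 0.003]
wrist_force: [0.8, 0.8, -3.9]
width: 0.083
grip_force: 78.4
```

{"fn": "apply_moves", "kwargs": {
  "fingers": [0, 0, 0, 0, 0, 0, 0, 0],
  "travel": [
    [0.42, 0.26, 0],
    [0.43, 0.25, 0],
    [0.43, 0.24, 0],
    [0, 0, 0.3],
    [0, 0, 0.5],
    [0, 0, 0.3],
    [0, 0, 0],
    [0, 0, 0]
  ],
  "rotation": [
    [0, 0, 0.25],
    [0, 0, 0.24],
    [0, 0, 0.25],
    [0, 0, 0],
    [0, 0, 0],
    [0, 0, 0],
    [0, 0, 0],
    [0, 0, 0]
  ]
}}

```text
time: 25.35
tool_pos: [0.5857, -0.0345, 0.1695]
tcp_rot: [2.266, 2.175, -0.002]
wrist_force: [0.3, 0.2, -3.1]
width: 0.089
grip_force: 78.4
```

```bash
python3 look.py w11.png start_grip .182; python3 plan.py .5855 -.0325 .14 -2.3 2 0
```

```text
t 25.4 pos [ 0.5868 -0.0346  0.1708] rot [2.2647 2.1739 0.0007] F [ 0.9726  0.4822 -3.7582] w 0.086 cam [0.5889 0.0352 0.3115]
start_grip tip [258.1 220.4] 0.29 at z .182 [ 0.5857 -0.0153  0.182 ]
 rect 0.7 [438. 316.  60.  28.] [ 0.7082 -0.087 ] [0.0086 0.0455] 57.63
time 25.5 q [-0.1   0.14  1.86 -0.    1.13 -0.06] pos [ 0.5876 -0.0346  0.1722]
{"fingers":[0.0,0.0],"travel":[[0.02,-0.02,0.32],[0.02,-0.03,0.32]],"rotation":[[0.02,0.01,0.0],[0.02,0.0,-0.01]]}
```

{"fn": "apply_moves", "kwargs": {
  "fingers": [0, 0, 0, 0, 0, 0, 0, 0, 0],
  "travel": [
    [0.04, -0.02, 0.15],
    [0, 0, 0.25],
    [0, 0, 0.3],
    [0, 0, 0.3],
    [0, 0, 0.2],
    [0, 0, 0.12],
    [0, 0, 0.06],
    [0, 0, 0],
    [0, 0, 0]
  ],
  "rotation": [
    [0, 0, 0],
    [0, 0, 0],
    [0, 0, 0],
    [0, 0, 0],
    [0, 0, 0],
    [0, 0, 0],
    [0, 0, 0],
    [0, 0, 0],
    [0, 0, 0]
  ]
}}

```text
time: 26.4
tool_pos: [0.5865, -0.0323, 0.1023]
tcp_rot: [2.263, 2.174, 0.002]
wrist_force: [-0.1, 0.3, -4.0]
width: 0.085
grip_force: 78.4
```

{"fn": "apply_moves", "kwargs": {
  "fingers": [0, 0, 0, 0, 0, 0, 0],
  "travel": [
    [0, 0, 0.05],
    [0, 0, 0.04],
    [0, 0, 0.03],
    [0, 0, 0.02],
    [0, 0, 0.02],
    [0, 0, 0],
    [0, 0, 0]
  ],
  "rotation": [
    [0, 0, 0],
    [0, 0, 0],
    [0, 0, 0],
    [0, 0, 0],
    [0, 0, 0],
    [0, 0, 0],
    [0, 0, 0]
  ]
}}

```text
time: 27.1
tool_pos: [0.5866, -0.0323, 0.0947]
tcp_rot: [2.263, 2.174, 0.002]
wrist_force: [-0.4, 0.4, 2.1]
width: 0.091
grip_force: 79.2
```

{"fn": "apply_moves", "kwargs": {
  "fingers": [0.2, 0.4, 0.5, 0.5],
  "travel": [
    [0, 0, 0],
    [0, 0, 0],
    [0, 0, 0],
    [0, 0, 0]
  ],
  "rotation": [
    [0, 0, 0],
    [0, 0, 0],
    [0, 0, 0],
    [0, 0, 0]
  ]
}}

```text
time: 27.5
tool_pos: [0.586, -0.0322, 0.0938]
tcp_rot: [2.264, 2.174, 0.001]
wrist_force: [0.4, 0.2, -0.1]
width: 0.496
grip_force: 0.0
```

{"fn": "apply_moves", "kwargs": {
  "fingers": [0.5, 0.5, 0.5, 0.5, 0.5, 0.5, 0.5, 0.5, 0.5],
  "travel": [
    [0, 0, -0.2],
    [0, 0, -0.5],
    [0, 0, -0.8],
    [0, 0, -0.8],
    [0, 0, -0.7],
    [0, 0, -0.4],
    [0, 0, -0.2],
    [0, 0, 0],
    [0, 0, 0]
  ],
  "rotation": [
    [0, 0, 0],
    [0, 0, 0],
    [0, 0, 0],
    [0, 0, 0],
    [0, 0, 0],
    [0, 0, 0],
    [0, 0, 0],
    [0, 0, 0],
    [0, 0, 0]
  ]
}}

```text
time: 28.4
tool_pos: [0.585, -0.0319, 0.2727]
tcp_rot: [2.265, 2.175, -0.001]
wrist_force: [0.4, -1.1, -0.2]
width: 0.503
grip_force: 0.0
```

```bash
cat > e.py <<'E'
from h import *
from scipy.optimize import least_squares
import pickle
np.set_printoptions(precision=4,suppress=True)
w=read_camera("wrist");save(w,"w12.png");pickle.dump((w,read_state()),open("v3.pkl","wb"))
print(read_state()["tool_pos"])
for n,z in [("coarse",.088),("start_grip",.19),("drawer_bar",.1),("extractor",.15)]:
    for t in tip_of("wrist",n)[:2]: print(n,np.round(t["location"],1),round(t["p"],2),at_z(w,t["location"],.068 if n=="coarse" else z-.005))
    for r in regions_of("wrist",n)[:2]:
        ys,xs=np.nonzero(r["mask"]);P=np.array([at_z(w,q,z)[:2] for q in zip(xs,ys)],np.float32)
        print("  rect",round(r["p"],2),np.round(r["bbox"]),*[np.round(k,4) for k in cv2.minAreaRect(P)])
E
python3 e.py
```

```text
[ 0.5846 -0.0319  0.2719]
coarse [259.  172.5] 0.83 [ 0.5838 -0.03    0.068 ]
coarse [111.9 200.5] 0.72 [ 0.3822 -0.0607  0.068 ]
  rect 0.89 [206. 102. 114. 141.] [ 0.5873 -0.0297] [0.1796 0.1321] 87.7023
  rect 0.6 [351. 248.  55.  16.] [ 0.6924 -0.0907] [0.022  0.0531] 87.6972
drawer_bar [168.5 181.6] 0.58 [ 0.4724 -0.0316  0.095 ]
  rect 0.64 [161.  86. 166. 161.] [ 0.5628 -0.0249] [0.1986 0.1892] 86.5595
  rect 0.23 [350. 249.  57.  17.] [ 0.7343 -0.1415] [0.0322 0.075 ] 87.6972
extractor [308.4 165.3] 0.74 [ 0.6353 -0.0095  0.145 ]
  rect 0.81 [161.  57. 351. 267.] [ 0.7069 -0.0228] [0.2637 0.4427] 72.9766
```

The coarse filter lies flat and centred: 180×132 mm at its expected height, yaw -2.3°. Next I shut the fingers, go in front of the handle and push it.

```bash
python3 plan.py .415 -.0275 .27 -2.4 5 0
```

```text
time 28.85 q [-0.1   0.07  1.75 -0.    1.32 -0.06] pos [ 0.5854 -0.032   0.2733]
{"fingers":[0.0,0.0,0.0,0.0,0.0],"travel":[[-0.01,-0.68,0.01],[-0.01,-0.68,0.01],[-0.01,-0.68,0.01],[-0.01,-0.68,0.02],[-0.01,-0.69,0.01]],"rotation":[[0.0,0.0,0.0],[0.0,0.0,0.0],[0.0,0.0,0.0],[0.01,0.01,0.01],[0.0,0.0,0.0]]}
```

{"fn": "apply_moves", "kwargs": {
  "fingers": [0, 0, 0, 0, 0, 0, 0, 0, 0, 0, 0, 0],
  "travel": [
    [-0.01, -0.68, 0],
    [-0.01, -0.68, 0],
    [-0.01, -0.68, 0],
    [-0.01, -0.68, 0],
    [-0.01, -0.69, 0],
    [0, 0, 0.4],
    [0, 0, 0.7],
    [0, 0, 0.8],
    [0, 0, 0.8],
    [0, 0, 0.7],
    [0, 0, 0.4],
    [0, 0, 0]
  ],
  "rotation": [
    [0, 0, 0],
    [0, 0, 0],
    [0, 0, 0],
    [0, 0, 0],
    [0, 0, 0],
    [0, 0, 0],
    [0, 0, 0],
    [0, 0, 0],
    [0, 0, 0],
    [0, 0, 0],
    [0, 0, 0],
    [0, 0, 0]
  ]
}}

```text
time: 30.05
tool_pos: [0.4122, -0.0275, 0.0803]
tcp_rot: [-2.264, -2.174, 0.006]
wrist_force: [0.2, -0.2, 0.3]
width: -0.003
grip_force: 0.0
```

```bash
python3 look.py w13.png drawer_bar .095 start_grip .182; python3 plan.py .415 -.0275 .082 -2.4 1 0
```

```text
t 30.1 pos [ 0.4141 -0.0277  0.0823] rot [-2.2656 -2.1758  0.0026] F [-0.0376 -0.5424 -0.08  ] w -0.001 cam [0.416  0.0422 0.2223]
drawer_bar tip [371.5 255.3] 0.6 at z .095 [ 0.4715 -0.0295  0.095 ]
 rect 0.8 [350.   4. 162. 376.] [ 0.4991 -0.0261] [0.0872 0.2074] 12.15
time 30.3 q [-0.13 -0.09  2.28 -0.    0.95 -0.08] pos [ 0.4172 -0.0281  0.0853]
{"fingers":[0.0],"travel":[[0.01,-0.05,0.07]],"rotation":[[0.05,0.01,0.01]]}
```

{"fn": "apply_moves", "kwargs": {
  "fingers": [0, 0, 0, 0, 0, 0, 0, 0, 0, 0, 0, 0],
  "travel": [
    [0, 0.2, 0],
    [0, 0.2, 0],
    [0, 0.15, 0],
    [0, 0.15, 0],
    [0, 0.15, 0],
    [0, 0.2, 0],
    [0, 0.2, 0],
    [0, 0.2, 0],
    [0, 0.2, 0],
    [0, 0.2, 0],
    [0, 0.2, 0],
    [0, 0.2, 0]
  ],
  "rotation": [
    [0, 0, 0],
    [0, 0, 0],
    [0, 0, 0],
    [0, 0, 0],
    [0, 0, 0],
    [0, 0, 0],
    [0, 0, 0],
    [0, 0, 0],
    [0, 0, 0],
    [0, 0, 0],
    [0, 0, 0],
    [0, 0, 0]
  ]
}}

```text
time: 31.5
tool_pos: [0.5284, -0.0324, 0.0833]
tcp_rot: [2.265, 2.175, 0.0]
wrist_force: [-2.8, -0.4, -2.0]
width: -0.003
grip_force: 1.0
```

{"fn": "apply_moves", "kwargs": {
  "fingers": [0, 0, 0, 0, 0, 0, 0, 0, 0, 0],
  "travel": [
    [0, 0.2, 0],
    [0, 0.2, 0],
    [0, 0.2, 0],
    [0, 0.15, 0],
    [0, 0.15, 0],
    [0, 0.1, 0],
    [0, 0.1, 0],
    [0, 0.06, 0],
    [0, 0, 0],
    [0, 0, 0]
  ],
  "rotation": [
    [0, 0, 0],
    [0, 0, 0],
    [0, 0, 0],
    [0, 0, 0],
    [0, 0, 0],
    [0, 0, 0],
    [0, 0, 0],
    [0, 0, 0],
    [0, 0, 0],
    [0, 0, 0]
  ]
}}

```text
time: 32.5
tool_pos: [0.5864, -0.0348, 0.0841]
tcp_rot: [2.264, 2.174, 0.002]
wrist_force: [0.0, -1.2, -0.1]
width: -0.002
grip_force: 0.0
```

```bash
python3 look.py w14.png drawer_bar .095 start_grip .182
```

```text
t 32.55 pos [ 0.5862 -0.0347  0.084 ] rot [2.2636 2.174  0.0019] F [ 1.0603 -0.4874  0.18  ] w 0.003 cam [0.589  0.035  0.2261]
drawer_bar tip [294.5 252.2] 0.78 at z .095 [ 0.6053 -0.0356  0.095 ]
 rect 0.59 [282.   8. 193. 316.] [0.6337 0.0009] [0.1602 0.0676] 73.96
 rect 0.48 [374.  68.  98. 242.] [0.6152 0.02  ] [0.0434 0.0101] 87.77
```

{"fn": "apply_moves", "kwargs": {
  "fingers": [0, 0, 0, 0, 0, 0, 0, 0],
  "travel": [
    [0, 0.05, 0],
    [0, 0.08, 0],
    [0, 0.08, 0],
    [0, 0.06, 0],
    [0, 0.05, 0],
    [0, 0.04, 0],
    [0, 0, 0],
    [0, 0, 0]
  ],
  "rotation": [
    [0, 0, 0],
    [0, 0, 0],
    [0, 0, 0],
    [0, 0, 0],
    [0, 0, 0],
    [0, 0, 0],
    [0, 0, 0],
    [0, 0, 0]
  ]
}}

```text
time: 33.55
tool_pos: [0.6044, -0.0355, 0.084]
tcp_rot: [2.264, 2.174, 0.002]
wrist_force: [-0.7, -0.1, 0.6]
width: 0.003
grip_force: 0.0
```

{"fn": "apply_moves", "kwargs": {
  "fingers": [0, 0, 0, 0],
  "travel": [
    [0, 0.04, 0],
    [0, 0.04, 0],
    [0, 0.04, 0],
    [0, 0, 0]
  ],
  "rotation": [
    [0, 0, 0],
    [0, 0, 0],
    [0, 0, 0],
    [0, 0, 0]
  ]
}}

```text
time: 33.95
tool_pos: [0.6075, -0.0356, 0.0838]
tcp_rot: [-2.265, -2.175, 0.005]
wrist_force: [-8.1, -0.5, 6.5]
width: 0.003
grip_force: 4.4
```

{"fn": "apply_moves", "kwargs": {
  "fingers": [0, 0, 0, 0, 0, 0, 0],
  "travel": [
    [0, 0, 0],
    [0, 0, 0],
    [0, 0.02, 0],
    [0, 0.02, 0],
    [0, 0.02, 0],
    [0, 0, 0],
    [0, 0, 0]
  ],
  "rotation": [
    [0, 0, 0],
    [0, 0, 0],
    [0, 0, 0],
    [0, 0, 0],
    [0, 0, 0],
    [0, 0, 0],
    [0, 0, 0]
  ]
}}

```text
time: 34.65
tool_pos: [0.6078, -0.0356, 0.0837]
tcp_rot: [-2.262, -2.173, 0.011]
wrist_force: [-16.3, 0.8, 12.9]
width: 0.001
grip_force: 8.2
```

```bash
python3 look.py w15.png drawer_bar .095 start_grip .182
```

```text
t 34.7 pos [ 0.6078 -0.0356  0.0837] rot [-2.2616 -2.1726  0.0108] F [-15.9009   0.3809  11.9186] w -0.003 cam [0.6121 0.0341 0.2257]
drawer_bar tip [292.3 248.7] 0.85 at z .095 [ 0.6256 -0.034   0.095 ]
 rect 0.89 [284.   7. 128. 315.] [ 0.6479 -0.0015] [0.1615 0.0512] 85.69
 rect 0.74 [286.   3. 126. 325.] [0.6241 0.0219] [0.0545 0.0172] 85.72
```

The push ends on a hard stop: 16 N with no motion. The handle position puts the housing front at x≈0.661, which agrees with the switch seen at x≈0.698, so the drawer is home. I back off and go above the switch.

{"fn": "apply_moves", "kwargs": {
  "fingers": [0, 0, 0, 0.6, 0.6, 0.6, 0.6, 0.6],
  "travel": [
    [0, -0.2, 0],
    [0, -0.3, 0],
    [0, -0.2, 0],
    [0, 0, -0.6],
    [0, 0, -0.8],
    [0, 0, -0.8],
    [0, 0, -0.6],
    [0, 0, -0.3]
  ],
  "rotation": [
    [0, 0, 0],
    [0, 0, 0],
    [0, 0, 0],
    [0, 0, 0],
    [0, 0, 0],
    [0, 0, 0],
    [0, 0, 0],
    [0, 0, 0]
  ]
}}

```text
time: 35.7
tool_pos: [0.5796, -0.0343, 0.2428]
tcp_rot: [2.26, 2.171, 0.008]
wrist_force: [0.9, 0.6, 0.3]
width: 0.6
grip_force: 0.0
```

```bash
python3 look.py w16.png drawer_bar .095 start_grip .182; python3 plan.py .692 -.099 .25 87.7 16 .6
```

```text
t 35.75 pos [ 0.5801 -0.0344  0.2441] rot [2.2594 2.1701 0.0095] F [ 0.3508 -0.4906  0.7114] w 0.599 cam [0.5814 0.0355 0.3848]
drawer_bar tip [299.4 185.2] 0.82 at z .095 [ 0.625  -0.0378  0.095 ]
 rect 0.77 [293.  80.  55. 160.] [ 0.6446 -0.016 ] [0.1793 0.0494] 87.25
start_grip tip [399.1 277.5] 0.58 at z .182 [ 0.6991 -0.1025  0.182 ]
time 35.95 q [-0.1   0.08  1.81 -0.    1.25 -0.06] pos [ 0.5764 -0.0341  0.2364]
{"fingers":[0.6,0.6,0.6,0.6,0.6,0.6,0.6,0.6,0.6,0.6,0.6,0.6],"travel":[[-0.08,0.15,-0.02],[-0.09,0.14,-0.02],[-0.1,0.13,-0.02],[-0.11,0.12,-0.02],[-0.13,0.11,-0.02],[-0.14,0.09,-0.02],[-0.14,0.08,-0.02],[-0.15,0.07,-0.01],[-0.16,0.05,-0.02],[-0.16,0.04,-0.01],[-0.16,0.02,-0.02],[-0.17,0.0,-0.01]],"rotation":[[0.0,0.0,-0.94],[0.0,0.0,-0.94],[0.0,0.0,-0.94],[0.0,0.0,-0.94],[0.0,0.0,-0.94],[0.0,0.0,-0.94],[0.0,0.0,-0.94],[0.0,0.0,-0.94],[0.0,0.0,-0.94],[0.0,0.0,-0.93],[0.0,0.0,-0.94],[0.0,0.0,-0.93]]}
{"fingers":[0.6,0.6,0.6,0.6],"travel":[[-0.16,-0.01,-0.02],[-0.16,-0.03,-0.01],[-0.16,-0.05,-0.02],[-0.16,-0.06,-0.01]],"rotation":[[0.0,0.0,-0.94],[0.0,0.0,-0.93],[-0.01,-0.01,-0.94],[0.0,0.0,-0.93]]}
```

{"fn": "apply_moves", "kwargs": {
  "fingers": [0.6, 0.6, 0.6, 0.6, 0.6, 0.6, 0.6, 0.6, 0.6, 0.6, 0.6, 0.6],
  "travel": [
    [-0.08, 0.15, -0.02],
    [-0.09, 0.14, -0.02],
    [-0.1, 0.13, -0.02],
    [-0.11, 0.12, -0.02],
    [-0.13, 0.11, -0.02],
    [-0.14, 0.09, -0.02],
    [-0.14, 0.08, -0.02],
    [-0.15, 0.07, -0.01],
    [-0.16, 0.05, -0.02],
    [-0.16, 0.04, -0.01],
    [-0.16, 0.02, -0.02],
    [-0.17, 0, -0.01]
  ],
  "rotation": [
    [0, 0, -0.94],
    [0, 0, -0.94],
    [0, 0, -0.94],
    [0, 0, -0.94],
    [0, 0, -0.94],
    [0, 0, -0.94],
    [0, 0, -0.94],
    [0, 0, -0.94],
    [0, 0, -0.94],
    [0, 0, -0.93],
    [0, 0, -0.94],
    [0, 0, -0.93]
  ]
}}

```text
time: 37.15
tool_pos: [0.6633, -0.0826, 0.2459]
tcp_rot: [-0.666, -3.067, 0.002]
wrist_force: [-0.2, 0.8, -0.0]
width: 0.6
grip_force: 0.0
```

{"fn": "apply_moves", "kwargs": {
  "fingers": [0.6, 0.6, 0.6, 0.6, 0.6, 0.6, 0.6],
  "travel": [
    [-0.16, -0.01, -0.02],
    [-0.16, -0.03, -0.01],
    [-0.16, -0.05, -0.02],
    [-0.16, -0.06, -0.01],
    [0, 0, 0],
    [0, 0, 0],
    [0, 0, 0]
  ],
  "rotation": [
    [0, 0, -0.94],
    [0, 0, -0.93],
    [0, 0, -0.94],
    [0, 0, -0.93],
    [0, 0, 0],
    [0, 0, 0],
    [0, 0, 0]
  ]
}}

```text
time: 37.85
tool_pos: [0.6923, -0.0987, 0.2511]
tcp_rot: [-0.066, -3.141, 0.001]
wrist_force: [0.5, 0.2, -0.6]
width: 0.601
grip_force: 0.0
```

```bash
cat > g.py <<'E'
from h import *
import sys
np.set_printoptions(precision=4,suppress=True)
w=read_camera("wrist");save(w,sys.argv[1]);st=read_state();print(st["tool_pos"],st["tcp_rot"],st["q"])
for t in tip_of("wrist","start_grip")[:2]: print(np.round(t["location"],1),round(t["p"],2),at_z(w,t["location"],.182))
# dark bar pixels, back-projected on the bar top (z .19), near the expected place
im=w["image"].astype(int);u=proj(w,(.698,-.099,.19));print("exp px",u)
for r in regions_of("wrist","start_grip")[:2]:
    m=r["mask"];print(round(r["p"],2),np.round(r["bbox"]))
    k=m&(im.sum(2)<150);ys,xs=np.nonzero(k)
    if len(xs)>20:
        P=np.array([at_z(w,q,.19)[:2] for q in zip(xs,ys)],np.float32);print(len(xs),cv2.minAreaRect(P),P.mean(0))
E
python3 g.py w17.png
```

```text
[ 0.6925 -0.0987  0.2516] [ 0.0652  3.1405 -0.0015] [-0.1767  0.2988  1.5227 -0.0009  1.3195 -1.7058]
[263.2 212.8] 0.67 [ 0.6987 -0.0964  0.182 ]
exp px [260.0352 215.4249]
0.65 [255. 183.  14.  54.]
536 ((0.6937388181686401, -0.09756829589605331), (0.010624853894114494, 0.048542674630880356), 87.32301330566406) [ 0.6906 -0.0979]
```

The switch bar reads centre (0.696,-0.097), lying along the extractor's x and well aligned with the fingers. I descend to grip it.

{"fn": "apply_moves", "kwargs": {
  "fingers": [0.6, 0.6, 0.6, 0.6, 0.6, 0.6, 0.6, 0.6],
  "travel": [
    [-0.08, 0.03, 0.2],
    [0, 0, 0.35],
    [0, 0, 0.4],
    [0, 0, 0.3],
    [0, 0, 0.2],
    [0, 0, 0.12],
    [0, 0, 0.08],
    [0, 0, 0]
  ],
  "rotation": [
    [0, 0, 0],
    [0, 0, 0],
    [0, 0, 0],
    [0, 0, 0],
    [0, 0, 0],
    [0, 0, 0],
    [0, 0, 0],
    [0, 0, 0]
  ]
}}

```text
time: 38.8
tool_pos: [0.6975, -0.0977, 0.1699]
tcp_rot: [0.063, 3.139, -0.002]
wrist_force: [-0.3, 0.0, -0.0]
width: 0.6
grip_force: 0.0
```

{"fn": "apply_moves", "kwargs": {
  "fingers": [0.3, 0.1, 0, 0, 0, 0],
  "travel": [
    [0, 0, 0],
    [0, 0, 0],
    [0, 0, 0],
    [0, 0, 0],
    [0, 0, 0],
    [0, 0, 0]
  ],
  "rotation": [
    [0, 0, 0],
    [0, 0, 0],
    [0, 0, 0],
    [0, 0, 0],
    [0, 0, 0],
    [0, 0, 0]
  ],
  "newtons": 40
}}

```text
time: 39.4
tool_pos: [0.698, -0.0982, 0.1712]
tcp_rot: [0.064, 3.137, -0.003]
wrist_force: [-0.8, -1.4, 4.1]
width: 0.118
grip_force: 43.0
```

{"fn": "apply_moves", "kwargs": {
  "fingers": [0, 0, 0, 0, 0, 0, 0, 0],
  "travel": [
    [0, 0, 0],
    [0, 0, 0],
    [0, 0, 0],
    [0, 0, 0],
    [0, 0, 0],
    [0, 0, 0],
    [0, 0, 0],
    [0, 0, 0]
  ],
  "rotation": [
    [0, 0, 0.5],
    [0, 0, 0.8],
    [0, 0, 0.8],
    [0, 0, 0.8],
    [0, 0, 0.8],
    [0, 0, 0.8],
    [0, 0, 0.5],
    [0, 0, 0]
  ]
}}

```text
time: 40.2
tool_pos: [0.6978, -0.0986, 0.1712]
tcp_rot: [0.874, 3.013, -0.003]
wrist_force: [-0.6, -2.9, 5.0]
width: 0.116
grip_force: 43.1
```

```bash
cat > y.py <<'E'
from h import *
s=read_state();m=R.from_rotvec(s["tcp_rot"]).as_matrix();print(round(s["time"],2),"yaw",np.degrees(np.arctan2(m[1,1],m[0,1])),s["tool_pos"],"F",s["wrist_force"],"T",s["torque"],s["width"],s["grip_force"])
E
python3 y.py
```

```text
40.2 yaw 57.63427097038654 [ 0.69783702 -0.09861205  0.17120973] F [-0.59445114 -2.91048298  4.96201384] T [-0.49901299  0.1350322   0.05180607] 0.11581459003220941 43.05592060089111
```

{"fn": "apply_moves", "kwargs": {
  "fingers": [0, 0, 0, 0, 0, 0, 0, 0, 0, 0],
  "travel": [
    [0, 0, 0],
    [0, 0, 0],
    [0, 0, 0],
    [0, 0, 0],
    [0, 0, 0],
    [0, 0, 0],
    [0, 0, 0],
    [0, 0, 0],
    [0, 0, 0],
    [0, 0, 0]
  ],
  "rotation": [
    [0, 0, 0.5],
    [0, 0, 0.8],
    [0, 0, 0.8],
    [0, 0, 0.8],
    [0, 0, 0.8],
    [0, 0, 0.8],
    [0, 0, 0.5],
    [0, 0, 0.4],
    [0, 0, 0],
    [0, 0, 0]
  ]
}}

```text
time: 41.2
tool_pos: [0.6976, -0.0989, 0.1712]
tcp_rot: [1.676, 2.652, -0.003]
wrist_force: [-2.2, -4.0, 5.0]
width: 0.119
grip_force: 46.5
```

```bash
python3 y.py
```

```text
41.2 yaw 25.404633791372532 [ 0.69755759 -0.09892739  0.1712155 ] F [-2.16599425 -4.02992913  4.98068062] T [-0.65862238  0.32881535  0.76825057] 0.11863828582751824 46.47749125957489
```

The moment rose to 0.77 N m, well above the spring's 0.19, so the switch is on its stop. I hold it there, let go wide and lift away.

{"fn": "apply_moves", "kwargs": {
  "fingers": [0, 0, 0, 0, 0, 0, 0, 0, 1, 1, 1, 1],
  "travel": [
    [0, 0, 0],
    [0, 0, 0],
    [0, 0, 0],
    [0, 0, 0],
    [0, 0, 0],
    [0, 0, 0],
    [0, 0, 0],
    [0, 0, 0],
    [0, 0, 0],
    [0, 0, 0],
    [0, 0, 0],
    [0, 0, 0]
  ],
  "rotation": [
    [0, 0, 0],
    [0, 0, 0],
    [0, 0, 0],
    [0, 0, 0],
    [0, 0, 0],
    [0, 0, 0],
    [0, 0, 0],
    [0, 0, 0],
    [0, 0, 0],
    [0, 0, 0],
    [0, 0, 0],
    [0, 0, 0]
  ]
}}

```text
time: 42.4
tool_pos: [0.6971, -0.0969, 0.1693]
tcp_rot: [1.681, 2.653, 0.001]
wrist_force: [-0.1, 0.7, -0.5]
width: 0.789
grip_force: 0.0
```

{"fn": "apply_moves", "kwargs": {
  "fingers": [1, 1, 1, 1, 1, 1, 1, 1, 1],
  "travel": [
    [0, 0, 0],
    [0, 0, 0],
    [0, 0, -0.3],
    [0, 0, -0.5],
    [0, 0, -0.7],
    [0, 0, -0.7],
    [0, 0, -0.4],
    [0, 0, 0],
    [0, 0, 0]
  ],
  "rotation": [
    [0, 0, 0],
    [0, 0, 0],
    [0, 0, 0],
    [0, 0, 0],
    [0, 0, 0],
    [0, 0, 0],
    [0, 0, 0],
    [0, 0, 0],
    [0, 0, 0]
  ]
}}

```text
time: 43.3
tool_pos: [0.6974, -0.0975, 0.301]
tcp_rot: [1.679, 2.651, 0.001]
wrist_force: [0.2, 0.1, -0.9]
width: 0.999
grip_force: 0.0
```

```bash
python3 g.py w18.png; python3 look.py w19.png drawer_bar .095
```

```text
[ 0.6966 -0.0974  0.2991] [ 1.6807  2.6529 -0.0008] [-0.1739  0.2864  1.4524 -0.0009  1.4019 -0.6151]
[263. 191.] 0.95 [ 0.7008 -0.0967  0.182 ]
exp px [259.5812 193.9768]
0.72 [239. 178.  44.  23.]
471 ((0.6966024041175842, -0.09497247636318207), (0.015548072755336761, 0.04378313571214676), 86.69840240478516) [ 0.6948 -0.0944]
0.2 [209.  24.  86. 165.]
t 43.5 pos [ 0.6961 -0.0974  0.2975] rot [-1.6807 -2.6527  0.0024] F [-0.6539  0.0436 -0.2706] w 1.0 cam [ 0.6669 -0.0343  0.4397]
drawer_bar tip [230.5 106.6] 0.84 at z .095 [ 0.6268 -0.0365  0.095 ]
drawer_bar tip [356.6 115.5] 0.63 at z .095 [0.7722 0.0207 0.095 ]
 rect 0.73 [210.  24.  93. 169.] [ 0.6406 -0.0361] [0.2284 0.0393] 87.6
```

The switch is back at rest (bar at -3°, along the extractor's x). The handle measures x 0.6268, where fully home calls for 0.6266. I hand the job in.

```bash
python3 -c "
from workcell import *
print(finish_job())"
```

```text
the job is handed in; nothing more can be done
None
```

I handed the job in at about 43.5 s: the spacer and then the coarse filter were laid flat in the drawer, the drawer was pushed home to its stop, and the start switch was then twisted to its stop, held about a second and let go, and it sprang back.

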